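# Sort two threaded studs by pitch on sloping notched gauges

### The job

Two steel studs lie on the worktop, one with a coarse thread and one with a fine thread. Sort them on the two sloping gauges: lay each stud in the gauge whose notched teeth match its thread pitch, set down rather than dropped, so that it sits fully down with the teeth in its grooves, and let go of it. Leave the flask and the measuring cylinder where they stand.

Things in the scene. Friction and masses are not known exactly. Their poses are not given: they have to be found in the camera images.
- coarse_stud: Coarse-pitch steel stud, 176 mm long along x, about 0.2 kg. Each end has 4 ring ridges (22 mm diameter, 8 mm wide, 17 mm apart) on a dark 14 mm core; first groove 36 mm from the middle; both ends alike. Starts lying flat on the worktop. Origin under its middle, 12 mm below the axis.
- coarse_mid (a point): Centre of the coarse stud, on its axis (x along it). Grasp here: the middle 47 mm is a bright 24 x 24 mm square section, flats facing y and z, pinched across y. At the start this point is 12 mm above the worktop.
- coarse_gauge: Fixed gauge for the coarse stud: grey stand (foot 200 x 76 mm), aluminium plate rising at 24 degrees away from the robot, with two brass combs, one per stud end. Each comb: 3 teeth 4 mm thick, 17 mm apart, first 36 mm from the centre, with 90-degree V notches that take the core. Far end 130 mm tall. Origin on the worktop, x away from the robot.
- coarse_seat (a point): Where the centre of the seated coarse stud lies, 92 mm above the worktop. x: stud axis, up the slope; z: square to the slope, 24 degrees from vertical towards the robot; lower the stud along -z. Teeth tips 5 mm above this point, plate 36 mm below; 60 mm between the combs is clear for fingers. Play 1 to 2 mm either way along x; wrong stud or wrong groove: 6 mm too high.
- fine_stud: Fine-pitch steel stud, 176 mm long along x, about 0.2 kg. Each end has 6 ring ridges (22 mm diameter, 4.5 mm wide, 11 mm apart) on a dark 14 mm core; first groove 34 mm from the middle; both ends alike. Starts lying flat on the worktop. Origin under its middle, 12 mm below the axis.
- fine_mid (a point): Centre of the fine stud, on its axis (x along it). Grasp here: the middle 47 mm is a bright 24 x 24 mm square section, flats facing y and z, pinched across y. At the start this point is 12 mm above the worktop.
- fine_gauge: Fixed gauge for the fine stud: grey stand (foot 200 x 76 mm), aluminium plate rising at 24 degrees away from the robot, with two brass combs, one per stud end. Each comb: 5 teeth 3 mm thick, 11 mm apart, first 34 mm from the centre, with 90-degree V notches that take the core. Far end 130 mm tall. Origin on the worktop, x away from the robot.
- fine_seat (a point): Where the centre of the seated fine stud lies, 92 mm above the worktop. x: stud axis, up the slope; z: square to the slope, 24 degrees from vertical towards the robot; lower the stud along -z. Teeth tips 5 mm above this point, plate 36 mm below; 60 mm between the combs is clear for fingers. Play 1 to 2 mm either way along x; wrong stud or wrong groove: 6 mm too high.
- flask_c (a point): Bystander: conical glass flask, 92 mm across, 124 mm tall, upright on the worktop; this point is on its axis 60 mm above its foot.
- cylinder_c (a point): Bystander: stoppered glass measuring cylinder, foot 40 mm across, 191 mm tall, upright on the worktop; this point is on its axis 60 mm above its foot.
There are look-alikes about, which are no part of the job. What is shaped like the coarse_stud but orange is not meant.

How it is judged:
At the end, for the whole second after the job is handed in: Each stud rests in the gauge of its own pitch, at rest and released: its centre within 4 mm along the slope, 3 mm across and 2.5 mm in height (square to the slope) of the gauge's seat point, its axis within 0.04 rad of the seat's (x of coarse_mid in the frame of coarse_seat between -0.004 and 0.004 m and y of coarse_mid in the frame of coarse_seat between -0.003 and 0.003 m and z of coarse_mid in the frame of coarse_seat between -0.0025 and 0.0025 m and angle between the x axis of coarse_mid and the x axis of coarse_seat, either way round below 0.04 rad and linear speed of each of coarse_stud, fine_stud below 0.02 m/s and x of fine_mid in the frame of fine_seat between -0.004 and 0.004 m and y of fine_mid in the frame of fine_seat between -0.003 and 0.003 m and z of fine_mid in the frame of fine_seat between -0.0025 and 0.0025 m and angle between the x axis of fine_mid and the x axis of fine_seat, either way round below 0.04 rad); the robot touches nothing.
It fails at once if the coarse stud is dropped: it moves faster than 0.45 m/s (a free fall of over 10 mm) while no finger touches it (contact force between coarse_stud and the fingers below 0.05 N and linear speed of coarse_stud above 0.45 m/s).
It fails at once if the fine stud is dropped: it moves faster than 0.45 m/s (a free fall of over 10 mm) while no finger touches it (contact force between fine_stud and the fingers below 0.05 N and linear speed of fine_stud above 0.45 m/s).
It fails at once if the conical glass flask is shifted by more than 15 mm or tipped (distance of flask_c from where it was at the start of the episode above 0.015 m).
It fails at once if the stoppered glass measuring cylinder is shifted by more than 15 mm or tipped (distance of cylinder_c from where it was at the start of the episode above 0.015 m).
It also fails if it takes over 67 s, if anything falls off the work surface, if the arm or the gripper's body presses on something with over 40 N, if the wrist force passes 120 N, or if a joint passes its speed limit or range.

### The arm

A 6-joint arm with a two-finger parallel gripper is mounted at the origin on a cart in front of the work surface, level with it; the furniture and walls round the work are solid. World frame = base frame: x ahead of the robot, y to its left, z up, the work surface at z = 0. Lengths are in m, angles in rad, forces in N, time in s.
With the tool pointing down it reaches from about 0.4 to 0.825 m from the base axis. Payload 7 kg.
Tool frame: the origin (TCP) lies between the finger pads; the fingertips stand 25 mm ahead of it and the grasp point (between the pads) lies 6 mm ahead of it (arm.tip_extent is the z of the fingertips in the tool frame, in m); z points along the fingers, x is the direction in which the jaws open and shut, and the axes are right-handed (so a half turn about z gives the same grasp; the last joint's range is limited). The gripper opens to 88 mm and grips with 3 to 60 N. Pads are 19 mm wide; open, the fingers measure 130 mm over their backs; the gripper's body (78 mm by 193 mm) begins 47 mm behind the grasp point.
Start: joints at [1.546, 0.359, 0.012, 0, -1.224, -0.288], TCP at [0.208, 0.642, 0.23] pointing down, gripper open.
Joint ranges: [-3.07, 3.07], [-1.43, 2.12], [-1.02, 1.25], [-3.03, 1.67], [-3.05, -0], [-3.03, 3.03]. Speed limits (rad/s): [2.39, 2.39, 3.01, 3.14, 3.14, 3.14].

### API

Orientations are given as [roll, pitch, yaw] about the fixed x, y, z axes, in that order (R = Rz(yaw) Ry(pitch) Rx(roll)).
In Python, from station import monitor, grab_frame, job_done, arm gives the robot as it stands.
- The arm moves only by the shell command python3 -m jog 'ROWS' [FORCE]. ROWS is JSON, a list that holds one entry, the list of rows, each a list of 7 numbers: the shift along the world's x, y, z in m, then the turn, a rotation vector about the world's x, y, z in rad, then the opening, from 0 (shut) to 1 (fully open). In form: [[[dx, dy, dz, ax, ay, az, claw], ...]]. A call has 1 to 20 rows; each row shifts and turns the commanded pose from where the row before left it; what a row does not reach is not made up. A row lasts 1/8 s, in which the tool goes at most 62.5 mm and 10.7 degrees, less where a joint would pass 70% of its speed; a pose out of reach is approached as far as the arm can. A call is refused whole if a number of a shift passes 0.0625 or a number of a turn 0.188, either way. A call with a gripper value outside its range is refused whole. The fingers move at their own pace and stop on an object; FORCE is the grip in N (left out, the last holds). Time passes only in rows, so rows that do not move let the fingers close. It gives the time, the measured TCP pose, the force and the opening at its end, in the units of the state.
- monitor.get_state(): the state, without advancing time (a new reading comes with each control period).
- grab_frame(name): name is "scene" or "top" or "wrist"; returns a dict with "pixels" (420x560x3 uint8, red, green, blue), "K" (3x3 intrinsics, pixels), "view" (4x4, takes a point from world to camera coordinates); the wrist camera has in their place "hand_eye" (4x4, takes a point from camera to tool coordinates, whose origin is the TCP and whose axes are the tool frame's). Camera axes: x right, y down, z forward; pixel columns grow to the right and rows downward; lengths in m; the calibration is good to about 2 mm. A picture is of the moment at which its call begins: read the wrist's pose just before it. There is no depth.
- job_done(): hands the job in, once; it reports no verdict.
The state is a dict: "t": time; "q": joint angles; "qd": joint speeds; "joint_efforts": joint torques, N m; "eef_pos": TCP position; "ee_rot": TCP orientation; "force": force on the tool from outside, world axes, zero at the start; "moment": the same for the moment, N m; "width": finger opening in m.
Only numpy, scipy, OpenCV 4.12 (cv2) and the standard library are available. Lean on these libraries where they do the work, as an engineer would, in place of code of your own. Each camera call takes 0.05 s, during which the arm holds its last target.

## Working session

There is one attempt and no reset: what is moved stays moved. The work goes in short steps, Python scripts to look and compute and a shell command to move; the robot and the scene stay as the last step left them, time stands still between calls to the robot, and variables do not carry over. Pictures are saved under pics/ and viewed, and the job is handed in when it is done.

```bash
ls; mkdir -p pics; python3 - <<'E'
from station import monitor, grab_frame, arm
import cv2
s=monitor.get_state();print(s); print(arm.tip_extent)
for n in ["scene","top","wrist"]:
    f=grab_frame(n);cv2.imwrite(f"pics/{n}0.png",f["pixels"][:,:,::-1]);print(n,f["K"],f.get("view",f.get("hand_eye")))
E
```

```text
pics
{'t': 0.0, 'q': array([ 1.54610013e+00,  3.59394521e-01,  1.10738590e-02, -3.77917900e-04,
       -1.22414253e+00, -2.88106214e-01]), 'qd': array([ 0.00058405, -0.00195575, -0.00081397,  0.00068989,  0.00092328,
       -0.00104527]), 'joint_efforts': array([-3.99249475e-04, -5.82712662e+01,  2.93063700e+01,  6.99740991e+00,
        6.98400821e-03, -1.65924876e-04]), 'eef_pos': array([0.20757776, 0.64176756, 0.2291193 ]), 'ee_rot': array([-3.14145961e+00, -1.69912185e-03, -1.88372754e+00]), 'force': array([-0.14729103, -0.22458096,  0.0748851 ]), 'moment': array([-0.00401164,  0.08531556, -0.00141381]), 'width': 0.08776870760806225}
0.025
scene [[384.2144841    0.         277.59723563]
 [  0.         384.2144841  203.36097012]
 [  0.           0.           1.        ]] [[ 0.6300232  -0.77645153  0.0139206  -0.3586505 ]
 [-0.54927763 -0.45821977 -0.69880522  0.33640762]
 [ 0.54896708  0.43261723 -0.71517654  0.70985294]
 [ 0.          0.          0.          1.        ]]
top [[415.09783714   0.         278.69412584]
 [  0.         415.09783714 210.14315963]
 [  0.           0.           1.        ]] [[-0.02445544 -0.99963577  0.0114128   0.00203788]
 [-0.99503546  0.02323808 -0.09676999  0.57717848]
 [ 0.09646953 -0.01372269 -0.99524134  1.21032211]
 [ 0.          0.          0.          1.        ]]
wrist [[366.33624985   0.         282.515153  ]
 [  0.         366.33624985 216.9652827 ]
 [  0.           0.           1.        ]] [[ 9.99999552e-01 -3.16862993e-04  8.92443832e-04 -7.48552307e-04]
 [ 8.03377368e-05  9.67351346e-01  2.53439078e-01 -6.74243549e-02]
 [-9.43612207e-04 -2.53438892e-01  9.67350938e-01 -1.53623625e-01]
 [ 0.00000000e+00  0.00000000e+00  0.00000000e+00  1.00000000e+00]]
```

View pics/scene0.png

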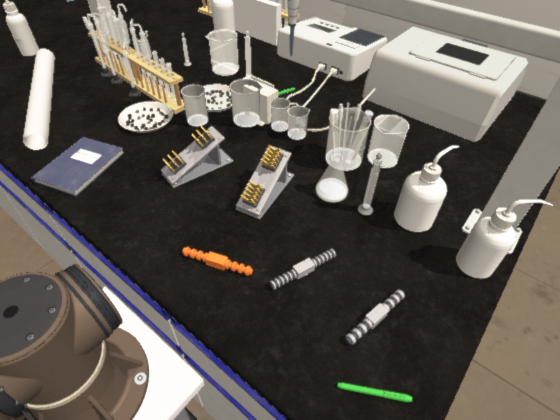

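View pics/top0.png

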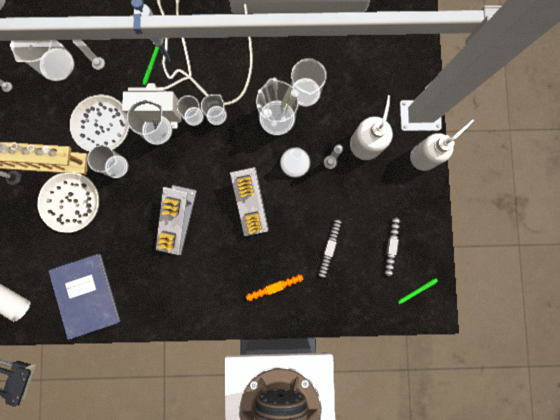

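View pics/wrist0.png

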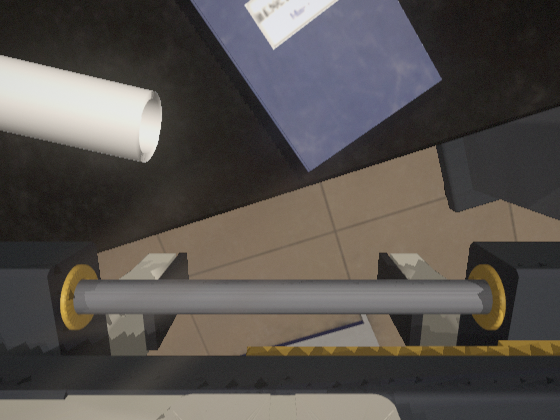

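The top view shows the coarse gauge (3 teeth per comb) near (175,220) and the fine gauge near (250,200). The fine stud is near (330,248), the coarse stud near (393,246), the flask at (295,162) and the cylinder at (333,155). I'll measure these now.

```bash
cat > h.py <<'E'
import numpy as np, cv2
from scipy.spatial.transform import Rotation as R
from station import monitor, grab_frame
def cam(f,s=None):
    K=f["K"]
    if "view" in f: T=np.linalg.inv(f["view"])
    else:
        W=np.eye(4);W[:3,:3]=R.from_euler('xyz',s["ee_rot"]).as_matrix();W[:3,3]=s["eef_pos"];T=W@f["hand_eye"]
    return K,T
def onplane(K,T,uv,z):
    d=T[:3,:3]@np.linalg.inv(K)@np.array([uv[0],uv[1],1.]);o=T[:3,3]
    return o+d*(z-o[2])/d[2]
def proj(K,T,p):
    c=np.linalg.inv(T)@np.append(p,1);return (K@c[:3]/c[2])[:2]
def grab(n,name=None):
    s=monitor.get_state();f=grab_frame(n)
    if name: cv2.imwrite(f"pics/{name}.png",f["pixels"][:,:,::-1])
    K,T=cam(f,s);return f["pixels"],K,T,s
E
python3 - <<'E'
from h import *
px,K,T,s=grab("top")
hsv=cv2.cvtColor(px,cv2.COLOR_RGB2HSV)
m=((hsv[...,2]>90)&(hsv[...,1]<60)).astype(np.uint8)
m=cv2.morphologyEx(m,cv2.MORPH_CLOSE,np.ones((5,5)))
for nm,(a,b,c,d) in dict(fine=(312,212,350,285),coarse=(378,210,410,282)).items():
    M=np.zeros_like(m);M[b:d,a:c]=m[b:d,a:c]
    cs,_=cv2.findContours(M,0,2);c0=max(cs,key=cv2.contourArea);r=cv2.minAreaRect(c0);bp=cv2.boxPoints(r)
    W=np.array([onplane(K,T,p,.012)[:2] for p in bp]);ctr=W.mean(0)
    e=[np.linalg.norm(W[1]-W[0]),np.linalg.norm(W[2]-W[1])];v=(W[1]-W[0]) if e[0]>e[1] else W[2]-W[1]
    print(nm,ctr,e,np.degrees(np.arctan2(v[1],v[0])))
# brass
b=((hsv[...,0]>12)&(hsv[...,0]<32)&(hsv[...,1]>110)&(hsv[...,2]>90)).astype(np.uint8)
b=cv2.morphologyEx(b,cv2.MORPH_CLOSE,np.ones((5,5)))
n,l,st,ce=cv2.connectedComponentsWithStats(b)
for i in range(1,n):
    if st[i,4]>60 and 140<ce[i][0]<290 and ce[i][1]<265: print(st[i],ce[i],onplane(K,T,ce[i],.09))
for nm,p in dict(flask=(295,162),cyl=(333,155)).items(): print(nm,onplane(K,T,p,.06))
cv2.imwrite("pics/topz.png",cv2.resize(px[150:280,140:420],None,fx=2.8,fy=2.8,interpolation=3)[:,:,::-1])
px,K,T,s=grab("scene")
cv2.imwrite("pics/scz.png",cv2.resize(px[110:350,150:420],None,fx=2.4,fy=2.4,interpolation=3)[:,:,::-1])
E
```

```text
fine [ 0.46153507 -0.16323291] [np.float64(0.17629962146131523), np.float64(0.028148372174321482)] -18.001611659269972
coarse [ 0.4613002  -0.35224021] [np.float64(0.17351667705086243), np.float64(0.029081876837464823)] -11.014869899112242
[237 177  17  20 242] [244.76859504 186.40082645] [0.64117922 0.08397421 0.09      ]
[162 199  17  18 246] [169.85365854 207.17886179] [0.58664949 0.29646431 0.09      ]
[245 213  16  21 232] [252.79310345 222.8362069 ] [0.53677187 0.06306998 0.09      ]
[158 233  17  18 230] [165.57391304 241.20434783] [0.49098025 0.30834548 0.09      ]
flask [ 0.71501189 -0.06272766  0.06      ]
cyl [ 0.73350924 -0.17538203  0.06      ]
```

View pics/topz.png

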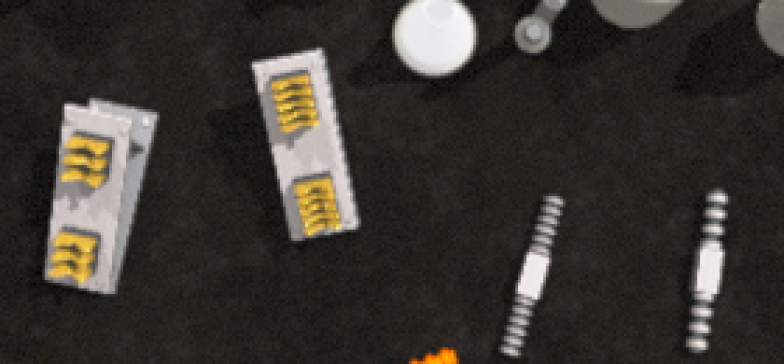

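View pics/scz.png

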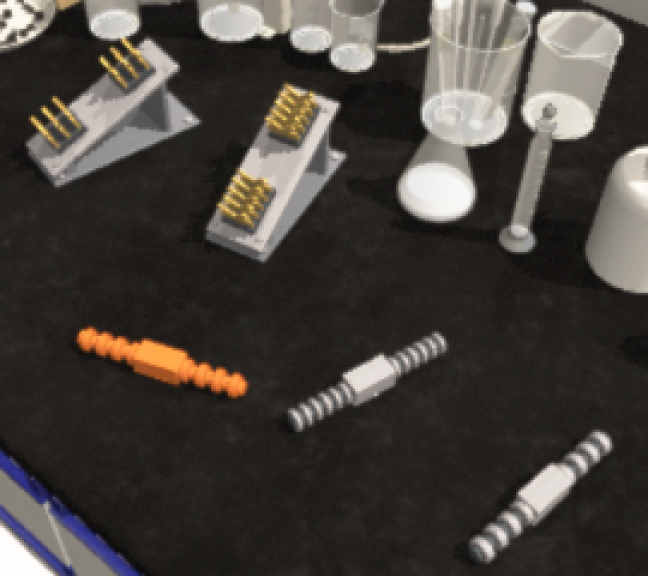

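```bash
python3 -m jog '[[[0.0365,-0.043,0.004,0,0,0,1],[0.0365,-0.043,0.004,0,0,0,1],[0.0365,-0.043,0.004,0,0,0,1],[0.0365,-0.043,0.004,0,0,0,1],[0.0365,-0.043,0.004,0,0,0,1],[0.0365,-0.043,0.004,0,0,0,1],[0.0365,-0.043,0.004,0,0,0,1],[0.0365,-0.043,0.004,0,0,0,1],[0,0,0,0,0,0,1],[0,0,0,0,0,0,1]]]' && python3 - <<'E'
from h import *
px,K,T,s=grab("wrist","w1");print(s['t'],s['eef_pos'],s['ee_rot'])
np.savez('w1',px=px,K=K,T=T)
E
```

```text
t: 1.5
eef_pos: [0.4997, 0.298, 0.2619]
ee_rot: [3.141, -0.0, -1.885]
force: [0.3, -0.2, 0.7]
width: 0.0874
1.5 [0.49972711 0.29795828 0.26187958] [ 3.14127142e+00 -7.09114592e-05 -1.88477542e+00]
```

View pics/w1.png

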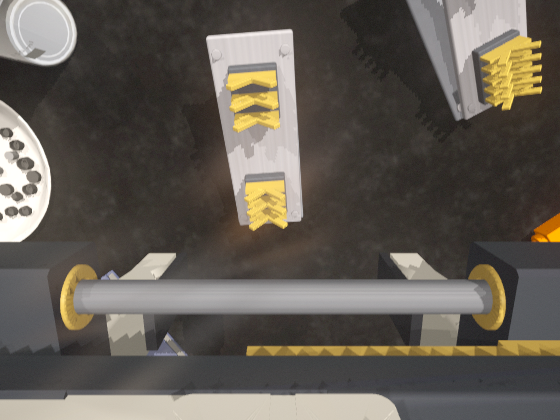

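```bash
python3 - <<'E'
import cv2
p=cv2.imread('pics/w1.png');cv2.imwrite('pics/w1z.png',cv2.resize(p[20:240,195:315],None,fx=2.7*1,fy=2.7,interpolation=2))
cv2.imwrite('pics/w1za.png',cv2.resize(p[55:140,215:295],None,fx=7,fy=7,interpolation=2))
cv2.imwrite('pics/w1zb.png',cv2.resize(p[165:240,225:305],None,fx=7,fy=7,interpolation=2))
E
```

```text
(no output)
```

View pics/w1za.png

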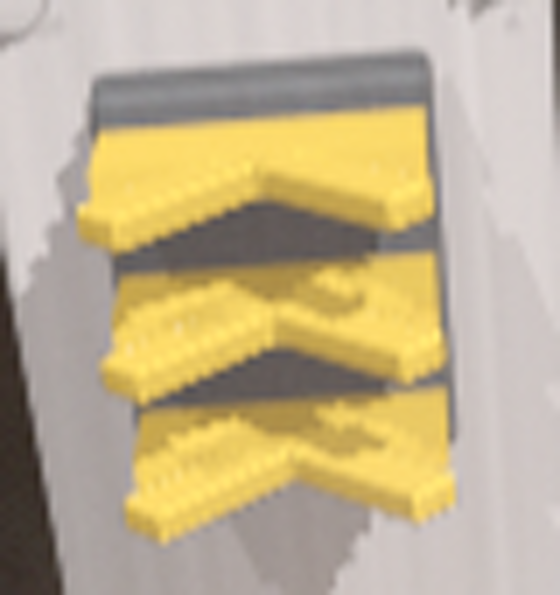

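View pics/w1zb.png

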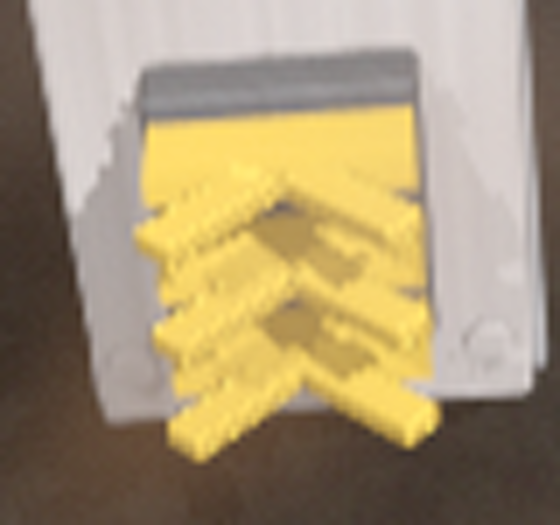

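```bash
cat >> h.py <<'E'
def gauge(K,T,pts,xs,zs):
    # pts pixel, xs seat-x of each (m), zs seat-z of each; heights known -> rays
    c,s=np.cos(np.radians(24)),np.sin(np.radians(24))
    P=np.array([onplane(K,T,p,.092+x*s+z*c)[:2] for p,x,z in zip(pts,xs,zs)])
    h=np.array([x*c-z*s for x,z in zip(xs,zs)])  # horizontal offset along gauge heading
    A=np.polyfit(h,P[:,0],1);B=np.polyfit(h,P[:,1],1)
    res=P-np.c_[np.polyval(A,h),np.polyval(B,h)]
    print('scale',np.hypot(A[0],B[0]),'yaw',np.degrees(np.arctan2(B[0],A[0])),'seat',A[1],B[1],'\nres mm',np.round(res*1e3,1).tolist())
    return A[1],B[1],np.arctan2(B[0],A[0])
E
python3 - <<'E'
from h import *
d=np.load('w1.npz');K,T=d['K'],d['T']
x=np.array([70,53,36,-36,-53,-70])/1e3
V=[(252.4,81),(254.6,101.9),(256.7,120),(265.4,191.4),(266.7,205.4),(268.1,217.6)]
gauge(K,T,V,x,[-.0099]*6)
L=[(103,228),(128,370),(152,517),(155,238),(175,338),(193,442)];Rr=[(408,205),(418,358),(432,500),(408,222),(420,325),(428,425)]
tip=[((a[0]+b[0])/2/7+(215 if i<3 else 225),(a[1]+b[1])/2/7+(55 if i<3 else 165)) for i,(a,b) in enumerate(zip(L,Rr))]
gauge(K,T,tip,x,[.005]*6)
E
```

```text
scale 0.9907154654117195 yaw -13.833151682382825 seat 0.534941041561303 0.3067565779551249 
res mm [[-0.3, -0.0], [-0.2, 0.1], [0.9, -0.1], [-0.5, -0.1], [-0.4, 0.2], [0.6, -0.0]]
scale 0.9882481508043904 yaw -13.375107514569002 seat 0.5360122026067122 0.3060241878150872 
res mm [[-0.2, -0.0], [0.2, 0.0], [-0.2, 0.0], [0.8, 0.2], [0.4, -0.2], [-0.9, 0.0]]
```

```bash
python3 -m jog '[[[0.012,-0.058,0,0,0,0,1],[0.012,-0.058,0,0,0,0,1],[0.012,-0.058,0,0,0,0,1],[0.012,-0.058,0,0,0,0,1],[0,0,0,0,0,0,1],[0,0,0,0,0,0,1]]]' && python3 - <<'E'
from h import *
px,K,T,s=grab("wrist","w2");print(s['t'],s['eef_pos'],s['ee_rot'])
np.savez('w2',px=px,K=K,T=T)
E
```

```text
t: 2.3
eef_pos: [0.5476, 0.0671, 0.262]
ee_rot: [3.142, 0.0, -1.883]
force: [0.7, 0.8, -0.1]
width: 0.0874
2.3 [0.54757101 0.06706816 0.26201622] [ 3.14151867e+00  1.83490606e-04 -1.88307507e+00]
```

View pics/w2.png

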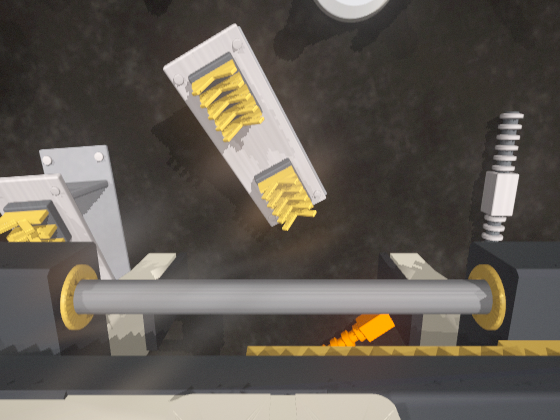

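```bash
python3 - <<'E'
import cv2
p=cv2.imread('pics/w2.png')
cv2.imwrite('pics/w2za.png',cv2.resize(p[50:145,180:270],None,fx=6,fy=6,interpolation=2))
cv2.imwrite('pics/w2zb.png',cv2.resize(p[150:240,245:335],None,fx=6,fy=6,interpolation=2))
E
```

```text
(no output)
```

View pics/w2za.png

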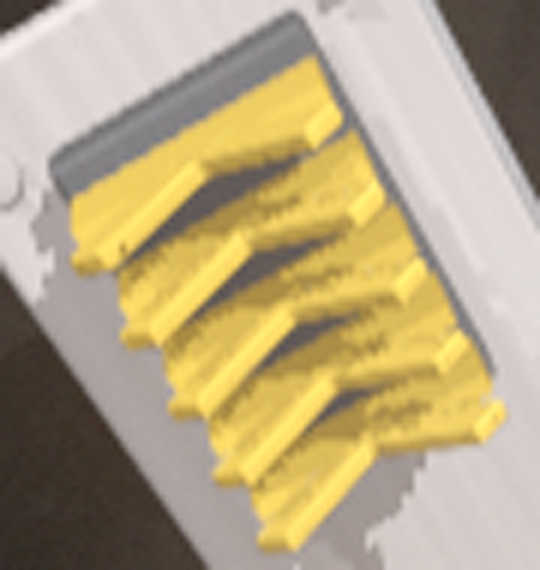

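View pics/w2zb.png

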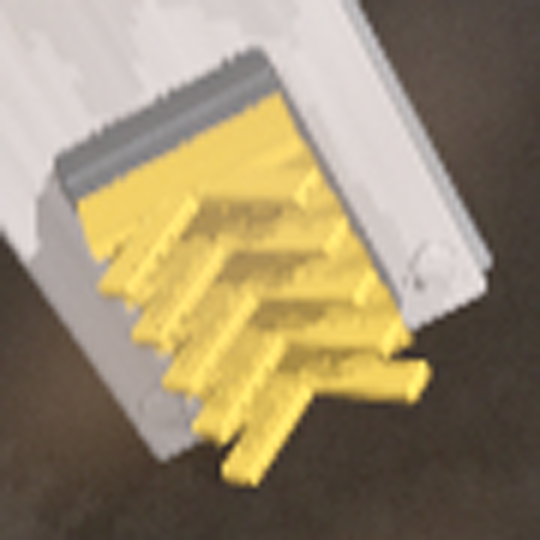

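```bash
python3 - <<'E'
from h import *
d=np.load('w2.npz');K,T=d['K'],d['T']
x=np.array([78,67,56,45,34,-34,-45,-56,-67,-78])/1e3
U=[(200,171),(243,244),(288,318),(328,387),(370,450)];Lo=[(190,203),(218,254),(248,300),(276,345),(305,393)]
V=[(180+a/6,50+b/6) for a,b in U]+[(245+a/6,150+b/6) for a,b in Lo]
gauge(K,T,V,x,[-.0099]*10)
tl=[((95,258),(323,118)),((140,330),(368,200)),((188,405),(410,278)),((230,475),(452,350)),((278,540),(490,420))]
bl=[((120,288),(305,190)),((148,338),(335,240)),((178,385),(367,288)),((208,433),(397,338)),((240,478),(418,382))]
tip=[(180+(a[0]+b[0])/12,50+(a[1]+b[1])/12) for a,b in tl]+[(245+(a[0]+b[0])/12,150+(a[1]+b[1])/12) for a,b in bl]
gauge(K,T,tip,x,[.005]*10)
# fine stud centre via square? top-cam check of combs
E
```

```text
scale 0.9976800280853283 yaw 10.188679064734881 seat 0.5847472870508292 0.07472245022733931 
res mm [[-0.2, -0.1], [0.2, 0.1], [-0.1, -0.0], [-0.1, 0.2], [0.1, -0.3], [0.1, 0.0], [-0.0, 0.3], [0.1, 0.1], [0.3, -0.0], [-0.5, -0.2]]
scale 0.9961532154201871 yaw 10.459186186813985 seat 0.5864279387204602 0.07346768431821753 
res mm [[-0.0, -0.3], [0.2, -0.0], [-0.1, 0.1], [-0.1, 0.2], [-0.1, -0.0], [0.1, 0.0], [0.2, 0.2], [0.2, -0.0], [-0.2, -0.2], [-0.1, -0.1]]
```

```bash
python3 -m jog '[[[-0.0215,-0.0445,-0.006,0,0,0,1],[-0.0215,-0.0445,-0.006,0,0,0,1],[-0.0215,-0.0445,-0.006,0,0,0,1],[-0.0215,-0.0445,-0.006,0,0,0,1],[-0.0215,-0.0445,-0.006,0,0,0,1],[0,0,0,0,0,0,1],[0,0,0,0,0,0,1]]]' && cat >> h.py <<'E'
def stud(px,K,T,box,z=.012,zt=.024):
    # centre from the bright square section (top face) and axis from the ridges' whole outline
    hsv=cv2.cvtColor(px,cv2.COLOR_RGB2HSV);m=((hsv[...,2]>90)&(hsv[...,1]<60)).astype(np.uint8)
    a,b,c,d=box;M=np.zeros_like(m);M[b:d,a:c]=m[b:d,a:c]
    sq=cv2.morphologyEx(M,cv2.MORPH_OPEN,np.ones((15,15),np.uint8))
    cl=cv2.morphologyEx(M,cv2.MORPH_CLOSE,np.ones((13,13),np.uint8))
    for nm,mm,zz in (('sq',sq,zt),('all',cl,z)):
        cs,_=cv2.findContours(mm,0,2);c0=max(cs,key=cv2.contourArea);r=cv2.minAreaRect(c0);bp=cv2.boxPoints(r)
        W=np.array([onplane(K,T,p,zz)[:2] for p in bp]);e=[np.linalg.norm(W[1]-W[0]),np.linalg.norm(W[2]-W[1])];v=(W[1]-W[0]) if e[0]>e[1] else W[2]-W[1]
        print(nm,r,W.mean(0),np.round(e,4),np.degrees(np.arctan2(v[1],v[0])))
E
python3 - <<'E'
from h import *
px,K,T,s=grab("wrist","w3");print(s['t'],s['eef_pos'],s['ee_rot'])
np.savez('w3',px=px,K=K,T=T)
stud(px,K,T,(200,0,360,241))
E
```

```text
t: 3.22
eef_pos: [0.4409, -0.1553, 0.2323]
ee_rot: [-3.141, 0.0, -1.882]
force: [0.2, 0.3, 0.2]
width: 0.0878
3.225 [ 0.44087696 -0.15526918  0.23231013] [-3.14093052e+00  2.75589745e-04 -1.88231847e+00]
sq ((287.4999694824219, 171.49996948242188), (36.99999237060547, 72.99998474121094), 0.0) [ 0.45694064 -0.16513498] [0.0723 0.0357] -18.3879524338872
all ((286.853515625, 157.15127563476562), (64.60073852539062, 166.2147674560547), 1.3639274835586548) [ 0.46579327 -0.16733805] [0.1672 0.0619] -20.33405121762226
```

View pics/w3.png

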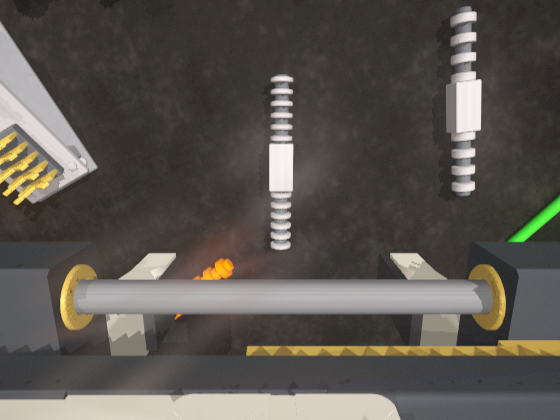

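```bash
sed -i 's/hsv\[...,2\]>90)&(hsv\[...,1\]<60)).astype(np.uint8)\n    a,b/&/; s/m=((hsv\[...,2\]>90)/m=((hsv[...,2]>160)/' h.py; python3 - <<'E'
from h import *
d=np.load('w3.npz');px,K,T=d['px'],d['K'],d['T']
stud(px,K,T,(250,40,315,258));stud(px,K,T,(430,0,500,210))
E
```

```text
sq ((280.5, 167.5), (47.0, 23.0), 90.0) [ 0.46333505 -0.15992142] [0.0223 0.0463] 162.52140470837506
all ((280.5, 162.5), (173.0, 23.0), 90.0) [ 0.46218367 -0.15949009] [0.0221 0.1754] 162.52140470837503
sq ((468.0, 105.49998474121094), (23.999996185302734, 64.99998474121094), 0.0) [ 0.46438107 -0.34685016] [0.0593 0.0222] -11.024722792874455
all ((467.64794921875, 101.0245132446289), (26.387758255004883, 180.10337829589844), 0.5305013060569763) [ 0.46299118 -0.35213712] [0.1692 0.0243] -11.633830623182075
```

```bash
python3 -m jog '[[[0.0055,-0.0011,-0.043,0,0,0,1],[0.0055,-0.0011,-0.043,0,0,0,1],[0.0055,-0.0011,-0.043,0,0,0,1],[0.0055,-0.0011,-0.043,0,0,0,1],[0,0,-0.015,0,0,0,1],[0,0,-0.015,0,0,0,1],[0,0,0,0,0,0,1]]]' 30 && python3 - <<'E'
from h import *
px,K,T,s=grab("wrist","w4");print(s['t'],s['eef_pos'],s['ee_rot'])
np.savez('w4',px=px,K=K,T=T)
E
```

```text
t: 4.15
eef_pos: [0.4623, -0.1594, 0.029]
ee_rot: [3.139, -0.001, -1.881]
force: [-0.2, -0.9, 0.1]
width: 0.0874
4.15 [ 0.46226078 -0.15944571  0.02904541] [ 3.13933078e+00 -8.51822864e-04 -1.88147293e+00]
```

View pics/w4.png

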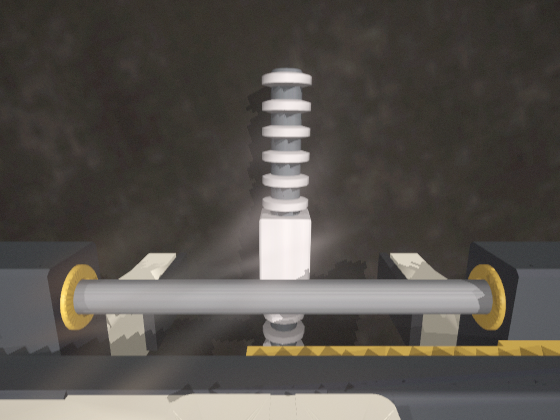

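```bash
python3 -m jog '[[[0,0,0,0,0,0,0.5],[0,0,0,0,0,0,0.4],[0,0,0,0,0,0,0.2],[0,0,0,0,0,0,0.1],[0,0,0,0,0,0,0.1],[0,0,0,0,0,0,0.1],[0,0,0.01,0,0,0,0.1],[0,0,0.04,0,0,0,0.1],[0,0,0.05,0,0,0,0.1],[0,0,0.05,0,0,0,0.1],[0,0,0.05,0,0,0,0.1],[0,0,0,0,0,0,0.1]]]' 30 && python3 - <<'E'
from h import *
px,K,T,s=grab("wrist","w5");print(s['t'],s['eef_pos'],s['ee_rot'])
np.savez('w5',px=px,K=K,T=T)
E
```

```text
t: 5.7
eef_pos: [0.4644, -0.1609, 0.2351]
ee_rot: [-3.133, 0.002, -1.883]
force: [0.4, 0.1, -0.6]
width: 0.0088
5.7 [ 0.4644199  -0.16092647  0.23505064] [-3.13309191e+00  2.21368070e-03 -1.88306004e+00]
```

View pics/w5.png

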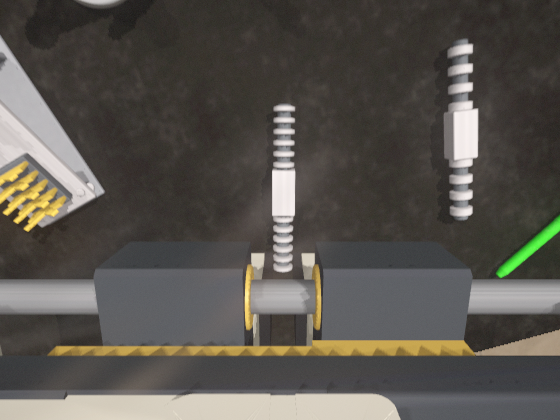

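The gripper was still closing when I lifted, so it missed the stud, which didn't move. I'll remeasure and retry.

```bash
python3 - <<'E'
from h import *
d=np.load('w5.npz');px,K,T=d['px'],d['K'],d['T']
stud(px,K,T,(262,90,305,240));stud(px,K,T,(430,30,500,225))
# w4 square far edge, lateral: cast to top z=.024
d=np.load('w4.npz');px,K,T=d['px'],d['K'],d['T'];g=px.mean(2)
for r in (225,250): c=np.where(g[r,240:330]>215)[0]+240;print(r,c.min(),c.max(),onplane(K,T,((c.min()+c.max())/2,r),.024))
col=g[:,286];print(np.round(col[60:280]).astype(int).tolist())
E
```

```text
sq ((283.0, 192.5), (45.0, 22.0), 90.0) [ 0.46348755 -0.16022265] [0.0219 0.0462] 162.54422933797326
all ((283.0, 172.0), (134.0, 22.0), 90.0) [ 0.47916629 -0.16528013] [0.0217 0.1384] 162.5442293379733
sq ((465.0, 133.5), (62.99999237060547, 23.999996185302734), 90.0) [ 0.46425612 -0.34638553] [0.0228 0.0602] 169.51597818874433
all ((464.5, 129.99998474121094), (171.99996948242188, 24.999996185302734), 90.0) [ 0.46168747 -0.35122147] [0.0237 0.1695] 169.51597818874436
225 261 310 [ 0.48309421 -0.16691734  0.024     ]
250 261 309 [ 0.47180216 -0.16307604  0.024     ]
[64, 63, 64, 65, 66, 65, 66, 85, 129, 147, 147, 167, 198, 225, 238, 239, 240, 239, 240, 239, 240, 228, 180, 109, 102, 100, 94, 96, 101, 108, 129, 145, 149, 149, 149, 149, 148, 149, 153, 182, 202, 222, 236, 239, 238, 239, 239, 238, 239, 220, 163, 106, 105, 103, 100, 101, 107, 126, 142, 150, 150, 151, 151, 150, 150, 168, 190, 202, 220, 235, 237, 237, 238, 237, 237, 238, 210, 140, 106, 126, 146, 151, 153, 151, 151, 151, 150, 150, 151, 152, 155, 180, 198, 204, 221, 235, 239, 239, 239, 238, 239, 239, 206, 128, 119, 141, 153, 153, 153, 153, 153, 155, 155, 154, 153, 162, 186, 199, 203, 214, 229, 235, 235, 235, 235, 235, 234, 202, 132, 137, 154, 159, 160, 161, 161, 161, 160, 162, 162, 170, 190, 202, 205, 208, 226, 236, 236, 237, 237, 237, 237, 205, 131, 128, 150, 162, 174, 183, 197, 231, 247, 247, 246, 247, 247, 247, 247, 247, 247, 247, 247, 247, 247, 247, 247, 247, 247, 247, 247, 247, 247, 246, 246, 246, 246, 246, 246, 245, 244, 244, 243, 243, 242, 242, 243, 243, 243, 243, 243, 243, 242, 243, 243, 243, 243, 242, 242, 242, 242, 242, 242, 242, 242, 241, 242, 242, 241, 241, 241, 207]
```

```bash
python3 -m jog '[[[0,0,0,0,0,0,0.65],[-0.001,0.0008,-0.04,0,0,0,0.65],[0,0,-0.04,0,0,0,0.65],[0,0,-0.04,0,0,0,0.65],[0,0,0,0,0,0,0.65],[0,0,0,0,0,0,0.65]]]' 30; python3 -m jog '[[[0,0,-0.04,0,0,0,0.65],[0,0,-0.03,0,0,0,0.65],[0,0,-0.016,0,0,0,0.65],[0,0,0,0,0,0,0.65],[0,0,0,0,0,0,0.1],[0,0,0,0,0,0,0.1],[0,0,0,0,0,0,0.1],[0,0,0,0,0,0,0.1],[0,0,0,0,0,0,0.1],[0,0,0,0,0,0,0.1],[0,0,0,0,0,0,0.1],[0,0,0,0,0,0,0.1]]]'
```

```text
t: 6.5
eef_pos: [0.4617, -0.16, 0.1107]
ee_rot: [3.141, -0.001, -1.883]
force: [-0.4, -0.3, 1.3]
width: 0.0564
t: 8.0
eef_pos: [0.4614, -0.1599, 0.0244]
ee_rot: [-3.141, -0.0, -1.883]
force: [-1.3, 0.4, 6.0]
width: 0.0232
```

```bash
python3 -m jog '[[[0,0,0.005,0,0,0,0.1],[0,0,0.02,0,0,0,0.1],[0,0,0.04,0,0,0,0.1],[0,0,0.045,0,0,0,0.1],[0,0,0.045,0,0,0,0.1],[0,0,0,0,0,0,0.1],[0,0,0,0,0,0,0.1]]]' && python3 - <<'E'
from h import *
px,K,T,s=grab("wrist","w6");print(s['t'],s['eef_pos'],s['ee_rot'])
np.savez('w6',px=px,K=K,T=T)
E
```

```text
t: 8.88
eef_pos: [0.4603, -0.1597, 0.1783]
ee_rot: [3.14, 0.0, -1.884]
force: [-0.2, -0.0, -3.3]
width: 0.0232
8.875 [ 0.46031699 -0.15966665  0.17826574] [ 3.14029753e+00  2.97463798e-04 -1.88408179e+00]
```

View pics/w6.png

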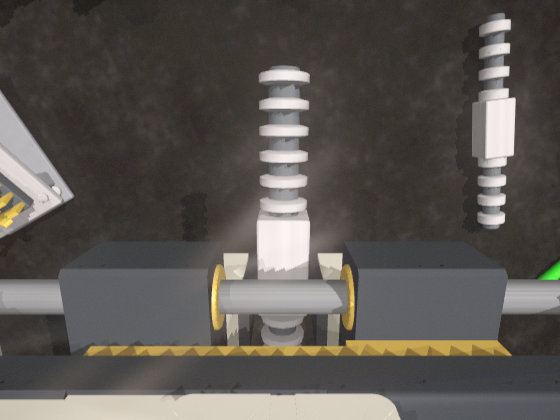

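```bash
cat >> h.py <<'E'
def held(px,f_K,he,cols,rows,ss,d):
    # rows: ridge silhouette rows at side columns; axis depth d ahead of TCP -> y of ridge in tool, minus known s
    out=[]
    for r,s_ in zip(rows,ss):
        v=he[:3,:3]@np.linalg.inv(f_K)@np.array([cols,r,1.]);o=he[:3,3];p=o+v*(d-o[2])/v[2];out.append((p[0]*1e3,(p[1]+s_)*1e3))
    return np.round(out,2)
E
python3 - <<'E'
from h import *
p=cv2.imread('pics/w6.png');cv2.imwrite('pics/w6z.png',cv2.resize(p[60:225,245:320],None,fx=3.6*1,fy=3.6,interpolation=2))
g=p.mean(2)
f=grab_frame("wrist");K,he=f["K"],f["hand_eye"]
# bright runs at columns near silhouettes
def rid(c):
    col=g[60:212,c];b=(col>170).astype(int);e=np.flatnonzero(np.diff(b));return [(60+a+1,60+b_) for a,b_ in zip(e[::2],e[1::2])]
for c in (260,262,264,303,305,307): print(c,rid(c))
rows=[np.mean([r1,r2]) for r1,r2 in rid(262)][:6];print(rows)
ss=np.array([83.5,72.5,61.5,50.5,39.5,28.5])/1e3
for d in (.010,.0124,.015,.018): print(d,held(None,K,he,284,rows,ss[:len(rows)],d).tolist())
E
```

```text
260 []
262 [(np.int64(77), np.int64(79)), (np.int64(105), np.int64(107)), (np.int64(132), np.int64(134)), (np.int64(152), np.int64(153)), (np.int64(159), np.int64(159)), (np.int64(176), np.int64(178)), (np.int64(183), np.int64(184)), (np.int64(199), np.int64(202)), (np.int64(206), np.int64(208))]
264 [(np.int64(73), np.int64(80)), (np.int64(100), np.int64(107)), (np.int64(126), np.int64(134)), (np.int64(152), np.int64(160)), (np.int64(176), np.int64(185)), (np.int64(199), np.int64(210))]
303 [(np.int64(72), np.int64(80)), (np.int64(100), np.int64(108)), (np.int64(126), np.int64(135)), (np.int64(152), np.int64(160)), (np.int64(176), np.int64(185)), (np.int64(199), np.int64(210))]
305 [(np.int64(72), np.int64(80)), (np.int64(100), np.int64(108)), (np.int64(127), np.int64(134)), (np.int64(152), np.int64(160)), (np.int64(177), np.int64(184)), (np.int64(200), np.int64(207))]
307 [(np.int64(73), np.int64(80)), (np.int64(101), np.int64(107)), (np.int64(128), np.int64(132)), (np.int64(153), np.int64(153))]
[np.float64(78.0), np.float64(106.0), np.float64(133.0), np.float64(152.5), np.float64(159.0), np.float64(177.0)]
0.01 [[0.03, -1.39], [0.04, -1.13], [0.05, -0.87], [0.06, -3.47], [0.06, -11.62], [0.07, -14.6]]
0.0124 [[0.04, -1.65], [0.05, -1.22], [0.07, -0.79], [0.07, -3.27], [0.08, -11.39], [0.08, -14.25]]
0.015 [[0.06, -1.93], [0.07, -1.32], [0.08, -0.71], [0.09, -3.06], [0.09, -11.13], [0.1, -13.86]]
0.018 [[0.07, -2.25], [0.08, -1.43], [0.09, -0.62], [0.1, -2.81], [0.1, -10.83], [0.11, -13.42]]
```

View pics/w6z.png

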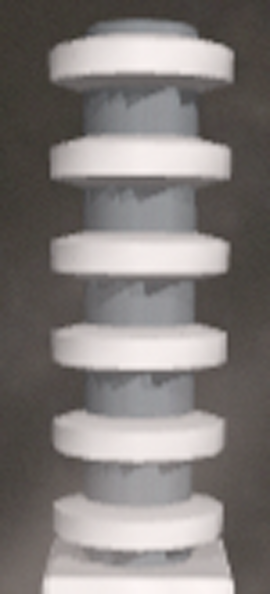

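```bash
python3 - <<'E'
from h import *
f=grab_frame("wrist");K,he=f["K"],f["hand_eye"]
ss=np.array([83.5,72.5,61.5,50.5,39.5,28.5])/1e3
for d in (.006,.010,.0124,.015): print(d,held(None,K,he,284,[76.3,104.2,130.7,156.2,180.6,204],ss,d)[:,1].tolist())
E
```

```text
0.006 [-1.62, -1.7, -1.94, -2.22, -2.61, -3.09]
0.01 [-2.06, -1.87, -1.84, -1.85, -1.98, -2.19]
0.0124 [-2.33, -1.97, -1.78, -1.63, -1.6, -1.65]
0.015 [-2.62, -2.08, -1.72, -1.39, -1.18, -1.07]
```

```bash
cat >> h.py <<'E'
def target(seat,yawdeg,off,h,dx=0,dy=0):
    """TCP target for stud at off in tool frame, h above seat along seat z; prints remaining shift and turn"""
    psi=np.radians(yawdeg);c,s=np.cos(np.radians(24)),np.sin(np.radians(24))
    X=np.array([c*np.cos(psi),c*np.sin(psi),s]);Z=np.array([-s*np.cos(psi),-s*np.sin(psi),c]);Y=np.cross(Z,X)
    Rt=np.c_[-Y,-X,-Z]
    P=np.array([*seat,.092])+h*Z+dx*X+dy*Y; tcp=P-Rt@np.array(off)
    st=monitor.get_state();Rc=R.from_euler('xyz',st['ee_rot'])
    rv=(R.from_matrix(Rt)*Rc.inv()).as_rotvec()
    cur=st['eef_pos']+Rc.as_matrix()@np.array(off)-np.array([*seat,.092])
    print('t',st['t'],'shift',np.round(tcp-st['eef_pos'],4),'turn',np.round(rv,4),'stud in seat frame mm',np.round(1e3*np.array([cur@X,cur@Y,cur@Z]),2),'F',np.round(st['force'],1),'F seat',np.round([st['force']@X,st['force']@Y,st['force']@Z],1),'w',round(st['width'],4))
    print('X',X.round(3),'Y',Y.round(3),'Z',Z.round(3))
E
python3 -c "
from h import *
target((.5856,.0741),10.3,(0,-.0019,.0118),.06)"
```

```text
t 9.025 shift [ 0.0949  0.2284 -0.0208] turn [-0.0276 -0.4251  0.4856] stud in seat frame mm [-119.39 -208.61  133.91] F [-0.  -0.2 -2.4] F seat [-1.  -0.2 -2.1] w 0.0231
X [0.899 0.163 0.407] Y [-0.179  0.984  0.   ] Z [-0.4   -0.073  0.914]
```

```bash
python3 -m jog '[[[0.0095,0.0228,0.015,-0.0028,-0.0425,0.0486,0.1],[0.0095,0.0228,0.015,-0.0028,-0.0425,0.0486,0.1],[0.0095,0.0228,0,-0.0028,-0.0425,0.0486,0.1],[0.0095,0.0228,0,-0.0028,-0.0425,0.0486,0.1],[0.0095,0.0228,0,-0.0028,-0.0425,0.0486,0.1],[0.0095,0.0228,0,-0.0028,-0.0425,0.0486,0.1],[0.0095,0.0228,0,-0.0028,-0.0425,0.0486,0.1],[0.0095,0.0228,0,-0.0028,-0.0425,0.0486,0.1],[0.0095,0.0228,-0.02,-0.0028,-0.0425,0.0486,0.1],[0.0095,0.0228,-0.02,-0.0028,-0.0425,0.0486,0.1],[0,0,0,0,0,0,0.1],[0,0,0,0,0,0,0.1]]]';python3 -c "
from h import *
target((.5856,.0741),10.3,(0,-.0019,.0118),.04)
grab('wrist','w7');grab('scene','s7')"
```

```text
t: 10.52
eef_pos: [0.5559, 0.0677, 0.1684]
ee_rot: [-2.722, -0.001, -1.391]
force: [0.8, -0.2, -1.5]
width: 0.023
t 10.525 shift [ 0.0073  0.0023 -0.0298] turn [ 0.0005  0.0008 -0.0004] stud in seat frame mm [ 5.22 -0.97 70.32] F [ 0.8 -0.2 -1.5] F seat [ 0.1 -0.4 -1.7] w 0.023
X [0.899 0.163 0.407] Y [-0.179  0.984  0.   ] Z [-0.4   -0.073  0.914]
```

View pics/w7.png

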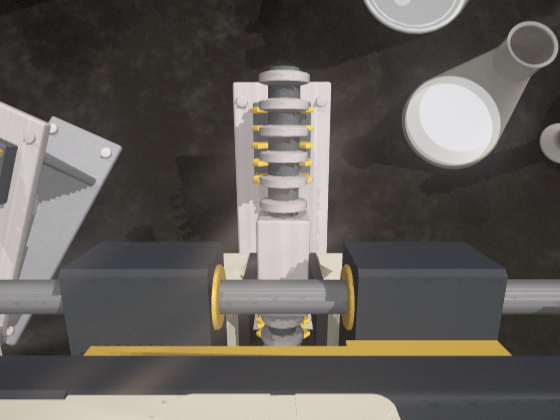

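View pics/s7.png

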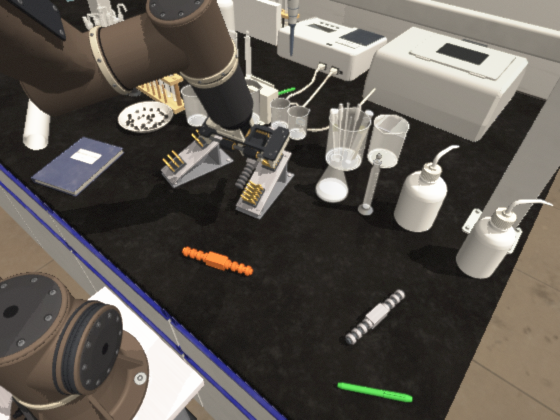

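```bash
python3 -m jog '[[[0.0036,0.0009,-0.0116,0,0,0,0.1],[0.0036,0.0009,-0.0116,0,0,0,0.1],[0.0036,0.0009,-0.0116,0,0,0,0.1],[0.0036,0.0009,-0.0116,0,0,0,0.1],[0,0,0,0,0,0,0.1],[0,0,0,0,0,0,0.1]]]';python3 -c "
from h import *
target((.5856,.0741),10.3,(0,-.0019,.0118),.022)
px,*_=grab('wrist','w8');cv2.imwrite('pics/w8z.png',cv2.resize(px[60:250,220:345],None,fx=4,fy=3.1,interpolation=2)[:,:,::-1])"
```

```text
t: 11.38
eef_pos: [0.5712, 0.0713, 0.1235]
ee_rot: [-2.719, 0.0, -1.391]
force: [0.3, -0.7, -2.9]
width: 0.023
t 11.375 shift [-0.0008  0.0001 -0.0014] turn [-0.0008  0.0038  0.0002] stud in seat frame mm [ 1.32 -0.2  22.97] F [ 0.3 -0.7 -2.9] F seat [-1.  -0.7 -2.7] w 0.023
X [0.899 0.163 0.407] Y [-0.179  0.984  0.   ] Z [-0.4   -0.073  0.914]
```

View pics/w8z.png

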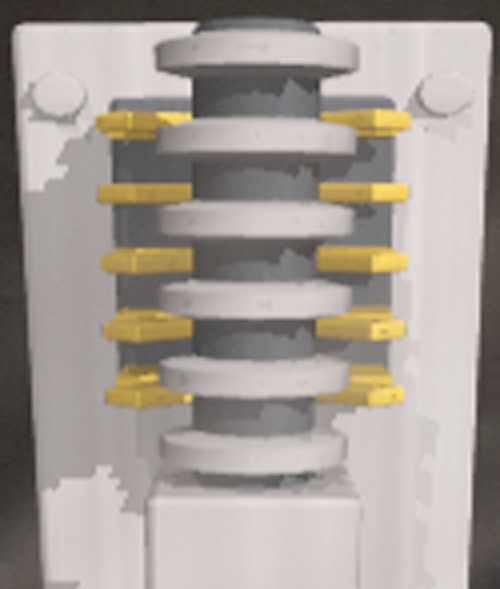

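```bash
python3 -c "
from h import *
f=grab_frame('wrist');K,he=f['K'],f['hand_eye']
tx=np.array([78,67,56,45,34])/1e3
for dd in (.026,.0298,.033): print('teeth',dd,held(None,K,he,283,[99.4,121.9,143.9,165.8,187.4],tx,dd).tolist())
rr=np.array([52,137,220,300,376,452])/3.1+60;print(rr)
ss=np.array([83.5,72.5,61.5,50.5,39.5,28.5])/1e3
print(held(None,K,he,284,rr,ss,.0118).tolist())
"
```

```text
teeth 0.026 [[-0.49, 0.91], [-0.48, 0.1], [-0.48, -0.64], [-0.47, -1.12], [-0.47, -1.42]]
teeth 0.0298 [[-0.48, 0.71], [-0.48, 0.11], [-0.47, -0.41], [-0.47, -0.67], [-0.46, -0.75]]
teeth 0.033 [[-0.47, 0.54], [-0.47, 0.12], [-0.47, -0.22], [-0.46, -0.29], [-0.46, -0.18]]
[ 76.77419355 104.19354839 130.96774194 156.77419355 181.29032258
 205.80645161]
[[-0.09, -1.97], [-0.08, -1.84], [-0.06, -1.58], [-0.05, -1.33], [-0.04, -1.26], [-0.03, -0.82]]
```

```bash
python3 -m jog '[[[-0.0013,0.0001,-0.0006,0,0.002,0,0.1],[0.0017,0.0003,-0.0039,0,0,0,0.1],[0.0017,0.0003,-0.0039,0,0,0,0.1],[0.0017,0.0003,-0.0039,0,0,0,0.1],[0.0008,0.0002,-0.002,0,0,0,0.1],[0,0,0,0,0,0,0.1],[0,0,0,0,0,0,0.1]]]';python3 -c "
from h import *
target((.5856,.0741),10.3,(0,-.0019,.0118),.0)"
```

```text
t: 12.35
eef_pos: [0.5756, 0.0729, 0.1093]
ee_rot: [-2.722, 0.001, -1.39]
force: [-0.2, 0.4, -2.0]
width: 0.0229
t 12.35 shift [ 0.0036  0.     -0.0072] turn [-0.0009  0.0004 -0.0009] stud in seat frame mm [-0.28  0.61  8.06] F [-0.2  0.4 -2. ] F seat [-1.   0.5 -1.8] w 0.0229
X [0.899 0.163 0.407] Y [-0.179  0.984  0.   ] Z [-0.4   -0.073  0.914]
```

```bash
python3 -m jog '[[[0.0008,0.0001,-0.0018,0,0,0,0.1],[0.0008,0.0001,-0.0018,0,0,0,0.1],[0,0,0,0,0,0,0.1]]]';python3 -c "
from h import *
target((.5856,.0741),10.3,(0,-.0019,.0118),.0)"; python3 -m jog '[[[0.0006,0.0001,-0.0014,0,0,0,0.1],[0,0,0,0,0,0,0.1]]]';python3 -c "
from h import *
target((.5856,.0741),10.3,(0,-.0019,.0118),.0)"
```

```text
t: 12.72
eef_pos: [0.5774, 0.073, 0.1066]
ee_rot: [-2.725, 0.001, -1.39]
force: [1.3, -0.0, -3.1]
width: 0.0228
t 12.725 shift [ 0.0018 -0.     -0.0046] turn [-0.0009 -0.0029 -0.0014] stud in seat frame mm [0.21 0.37 4.9 ] F [ 1.3 -0.  -3.1] F seat [-0.1 -0.3 -3.3] w 0.0228
X [0.899 0.163 0.407] Y [-0.179  0.984  0.   ] Z [-0.4   -0.073  0.914]
t: 12.98
eef_pos: [0.5781, 0.0729, 0.1058]
ee_rot: [-2.726, 0.002, -1.39]
force: [-0.4, -0.5, -2.3]
width: 0.023
t 12.975 shift [ 0.0011  0.     -0.0038] turn [-0.001  -0.0039 -0.0013] stud in seat frame mm [0.48 0.18 3.87] F [-0.4 -0.5 -2.3] F seat [-1.4 -0.4 -1.9] w 0.023
X [0.899 0.163 0.407] Y [-0.179  0.984  0.   ] Z [-0.4   -0.073  0.914]
```

Below 6 mm without any contact force, so the teeth are in the grooves. I'll lower the rest in small steps.

```bash
python3 -m jog '[[[0.0003,0.0001,-0.0016,0,0,0,0.1],[0,0,0,0,0,0,0.1]]]'; python3 -m jog '[[[0.0003,0,-0.0012,0,-0.002,0,0.1],[0,0,0,0,0,0,0.1]]]';python3 -c "
from h import *
target((.5856,.0741),10.3,(0,-.0019,.0118),.0)"
```

```text
t: 13.22
eef_pos: [0.5785, 0.0729, 0.1049]
ee_rot: [-2.727, 0.002, -1.39]
force: [-0.2, 0.1, -2.0]
width: 0.023
t: 13.48
eef_pos: [0.5791, 0.0728, 0.1048]
ee_rot: [-2.727, 0.002, -1.389]
force: [0.2, 0.0, -2.6]
width: 0.023
t 13.475 shift [ 0.0001  0.0001 -0.0028] turn [-0.0014 -0.0049 -0.0018] stud in seat frame mm [ 0.98 -0.03  2.62] F [ 0.2  0.  -2.6] F seat [-0.9  0.  -2.4] w 0.023
X [0.899 0.163 0.407] Y [-0.179  0.984  0.   ] Z [-0.4   -0.073  0.914]
```

```bash
python3 -m jog '[[[0,0,0,0,0,0,0.1],[0,0,0,0,0,0,0.1]]]'; python3 -m jog '[[[-0.0003,0,-0.0015,0,0,0,0.1],[0,0,0,0,0,0,0.1],[0,0,0,0,0,0,0.1]]]';python3 -c "
from h import *
target((.5856,.0741),10.3,(0,-.0019,.0118),.0)
px,*_=grab('wrist','w9');cv2.imwrite('pics/w9z.png',cv2.resize(px[60:250,220:345],None,fx=4,fy=3.1,interpolation=2)[:,:,::-1])"
```

```text
t: 13.72
eef_pos: [0.579, 0.0729, 0.1048]
ee_rot: [-2.727, 0.002, -1.389]
force: [0.5, -0.5, -3.1]
width: 0.0233
t: 14.1
eef_pos: [0.5789, 0.0728, 0.104]
ee_rot: [-2.728, 0.003, -1.389]
force: [-0.0, 0.5, -2.9]
width: 0.0232
t 14.1 shift [ 0.0003  0.0001 -0.002 ] turn [-0.0015 -0.0061 -0.0019] stud in seat frame mm [ 0.48 -0.06  1.97] F [-0.   0.5 -2.9] F seat [-1.1  0.5 -2.7] w 0.0232
X [0.899 0.163 0.407] Y [-0.179  0.984  0.   ] Z [-0.4   -0.073  0.914]
```

View pics/w9z.png

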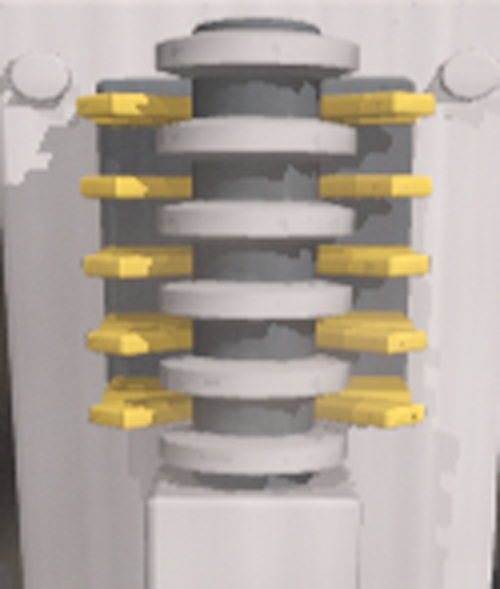

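```bash
python3 -m jog '[[[0.0004,0,-0.0012,0,0,0,0.1],[0,0,0,0,0,0,0.1]]]'; python3 -m jog '[[[0.0004,0,-0.0012,0,0,0,0.1],[0,0,0,0,0,0,0.1]]]';python3 -c "
from h import *
target((.5856,.0741),10.3,(0,-.0019,.0118),.0)"
```

```text
t: 14.4
eef_pos: [0.5794, 0.0727, 0.1034]
ee_rot: [-2.729, 0.003, -1.389]
force: [-0.3, -0.2, -0.2]
width: 0.0231
t: 14.65
eef_pos: [0.5798, 0.0723, 0.1029]
ee_rot: [-2.73, 0.003, -1.389]
force: [-4.2, -2.0, 4.3]
width: 0.0232
t 14.65 shift [-0.0006  0.0006 -0.0009] turn [-0.0013 -0.0075 -0.0018] stud in seat frame mm [ 0.73 -0.66  0.61] F [-4.2 -2.   4.3] F seat [-2.4 -1.2  5.7] w 0.0232
X [0.899 0.163 0.407] Y [-0.179  0.984  0.   ] Z [-0.4   -0.073  0.914]
```

```bash
python3 -m jog '[[[0.0002,0,-0.0006,0,0,0,0.1],[0,0,0,0,0,0,0.1],[0,0,0,0,0,0,0.1]]]' 5;python3 -c "
from h import *
target((.5856,.0741),10.3,(0,-.0019,.0118),.0)"; python3 -m jog '[[[0,0,0,0,0,0,0.3],[0,0,0,0,0,0,0.35],[0,0,0,0,0,0,0.45],[0,0,0,0,0,0,0.5],[0,0,0,0,0,0,0.5]]]';python3 -c "
from h import *
target((.5856,.0741),10.3,(0,-.0019,.0118),.0)
px,*_=grab('wrist','w10');cv2.imwrite('pics/w10z.png',cv2.resize(px[60:250,220:345],None,fx=4,fy=3.1,interpolation=2)[:,:,::-1])"
```

```text
t: 15.02
eef_pos: [0.5802, 0.0723, 0.1026]
ee_rot: [-2.73, 0.003, -1.39]
force: [-4.5, -2.2, 5.2]
width: 0.0241
t 15.025 shift [-0.001   0.0007 -0.0006] turn [-0.0014 -0.0079 -0.0015] stud in seat frame mm [ 0.94 -0.79  0.15] F [-4.5 -2.2  5.2] F seat [-2.3 -1.4  6.7] w 0.0241
X [0.899 0.163 0.407] Y [-0.179  0.984  0.   ] Z [-0.4   -0.073  0.914]
t: 15.65
eef_pos: [0.5802, 0.0727, 0.1023]
ee_rot: [-2.731, 0.003, -1.389]
force: [-0.7, 0.1, 1.2]
width: 0.0433
t 15.65 shift [-0.001   0.0002 -0.0003] turn [-0.0017 -0.0083 -0.0023] stud in seat frame mm [ 0.89 -0.33 -0.15] F [-0.7  0.1  1.2] F seat [-0.1  0.3  1.3] w 0.0433
X [0.899 0.163 0.407] Y [-0.179  0.984  0.   ] Z [-0.4   -0.073  0.914]
```

View pics/w10z.png

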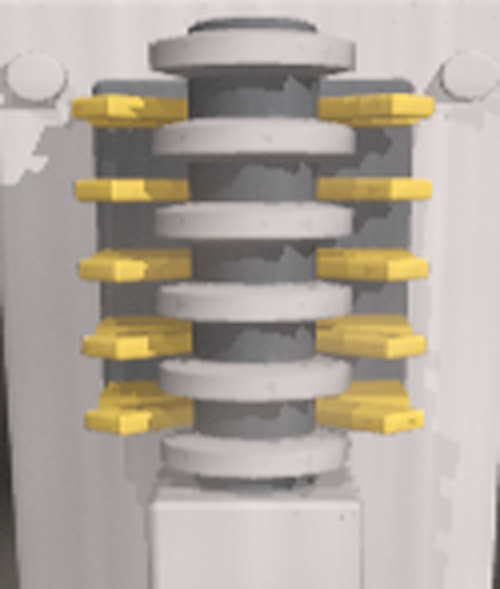

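```bash
python3 -m jog '[[[-0.008,-0.0015,0.0183,0,0,0,0.5],[-0.018,-0.003,0.041,0,0,0,0.65],[-0.02,-0.004,0.045,0,0,0,0.65],[0,0,0,0,0,0,0.65]]]';python3 -c "
from h import *
st=monitor.get_state();Rc=R.from_euler('xyz',st['ee_rot']);Rt=R.from_euler('xyz',[np.pi,0,np.radians(-101.3)])
print(st['t'],np.array([.44,-.343,.23])-st['eef_pos'],(Rt*Rc.inv()).as_rotvec())
grab('top','t10');px,K,T,s=grab('scene','s10');cv2.imwrite('pics/s10z.png',cv2.resize(px[120:240,150:330],None,fx=4,fy=4,interpolation=2)[:,:,::-1])"
```

```text
t: 16.2
eef_pos: [0.5613, 0.0551, 0.1992]
ee_rot: [-2.698, -0.02, -1.401]
force: [2.1, 1.0, -0.3]
width: 0.0566
16.2 [-0.12129837 -0.39806609  0.0307587 ] [ 0.02543101  0.44620862 -0.36550652]
```

View pics/s10z.png

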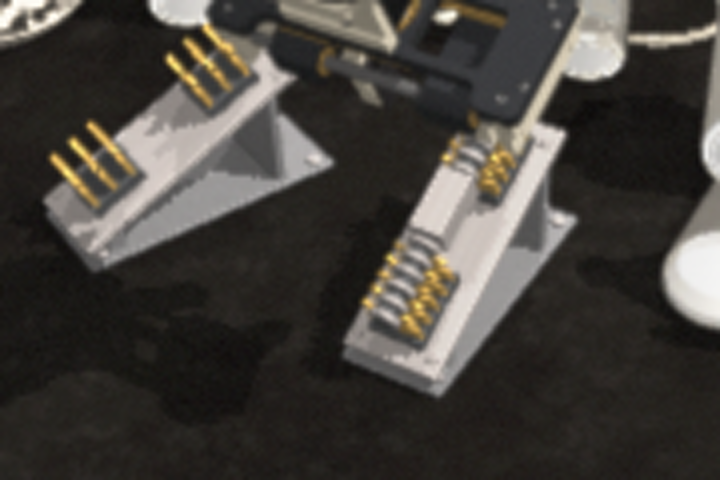

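```bash
python3 -m jog '[[[0,0,0.02,0,0,0,0.65],[-0.0135,-0.0442,0.002,0.0028,0.0496,-0.0406,0.65],[-0.0135,-0.0442,0.002,0.0028,0.0496,-0.0406,0.65],[-0.0135,-0.0442,0.002,0.0028,0.0496,-0.0406,0.65],[-0.0135,-0.0442,0.002,0.0028,0.0496,-0.0406,0.65],[-0.0135,-0.0442,0.002,0.0028,0.0496,-0.0406,0.65],[-0.0135,-0.0442,0.002,0.0028,0.0496,-0.0406,0.65],[-0.0135,-0.0442,0.002,0.0028,0.0496,-0.0406,0.65],[-0.0135,-0.0442,0.002,0.0028,0.0496,-0.0406,0.65],[-0.0135,-0.0442,0.002,0.0028,0.0496,-0.0406,0.65],[0,0,0,0,0,0,0.65],[0,0,0,0,0,0,0.65]]]';python3 - <<'E'
from h import *
px,K,T,s=grab("wrist","w11");print(s['t'],s['eef_pos'],s['ee_rot'])
np.savez('w11',px=px,K=K,T=T)
Rt=R.from_euler('xyz',[np.pi,0,np.radians(-101.3)]);print((Rt*R.from_euler('xyz',s['ee_rot']).inv()).as_rotvec())
stud(px,K,T,(200,0,360,255))
E
```

```text
t: 17.8
eef_pos: [0.4379, -0.3451, 0.2311]
ee_rot: [3.132, -0.004, -1.769]
force: [-0.2, 0.8, 0.5]
width: 0.0571
17.8 [ 0.4379034  -0.34514318  0.23111605] [ 3.13177245 -0.00392093 -1.76909067]
[ 0.00191509 -0.01039914  0.00109138]
sq ((279.4999694824219, 160.49998474121094), (62.99999237060547, 22.999996185302734), 90.0) [ 0.46527742 -0.34797552] [0.022  0.0613] 168.9831971725885
all ((279.4999694824219, 157.99996948242188), (169.99996948242188, 22.999996185302734), 90.0) [ 0.46200843 -0.34727205] [0.0219 0.1709] 168.98319717258852
```

View pics/w11.png

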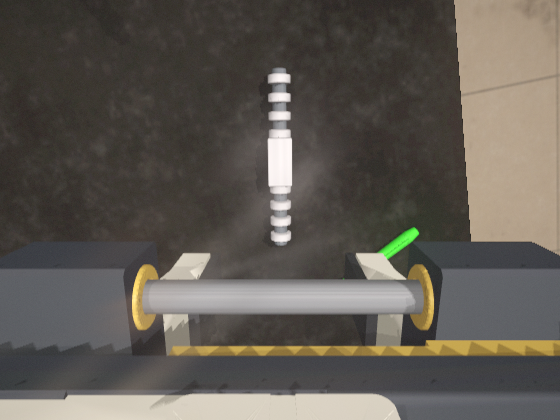

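View pics/t10.png

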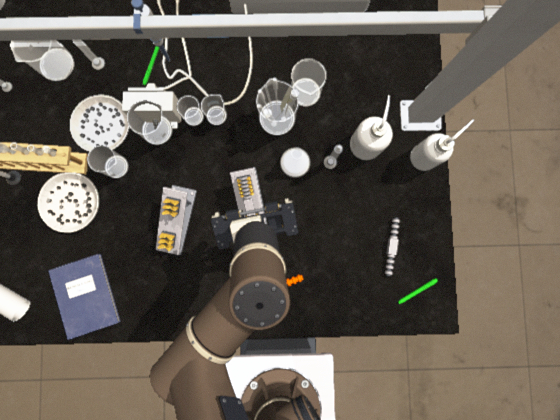

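```bash
python3 -m jog '[[[0.0062,-0.0006,-0.05,0.002,-0.0104,0.001,0.65],[0.0062,-0.0006,-0.05,0,0,0,0.65],[0.0061,-0.0006,-0.05,0,0,0,0.65],[0.0061,-0.0005,-0.02,0,0,0,0.65],[0,0,0,0,0,0,0.65],[0,0,0,0,0,0,0.65]]]' 30;python3 - <<'E'
from h import *
px,K,T,s=grab("wrist","w12");print(s['t'],s['eef_pos'],s['ee_rot'])
np.savez('w12',px=px,K=K,T=T);g=px.mean(2)
for r in (200,215,225): c=np.where(g[r,230:340]>200)[0]+230;print(r,c.min(),c.max(),onplane(K,T,((c.min()+c.max())/2,r),.024))
E
```

```text
t: 18.6
eef_pos: [0.464, -0.3468, 0.064]
ee_rot: [-3.137, -0.0, -1.765]
force: [0.1, -0.2, 0.2]
width: 0.0568
18.6 [ 0.46402036 -0.34676119  0.06402708] [-3.13735311e+00 -3.50139504e-04 -1.76535499e+00]
200 272 302 [ 0.48953897 -0.35364543  0.024     ]
215 265 306 [ 0.48149397 -0.35125083  0.024     ]
225 265 306 [ 0.47592934 -0.35016558  0.024     ]
```

View pics/w12.png

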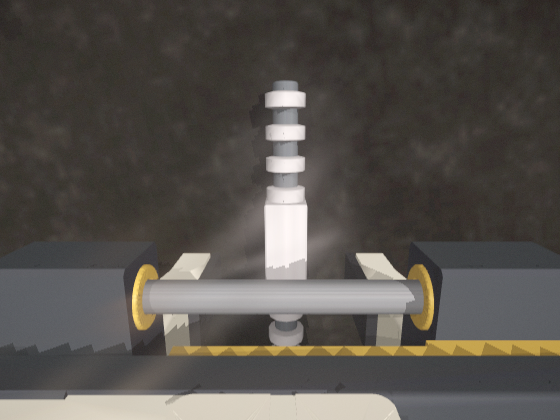

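```bash
python3 -m jog '[[[0,-0.0008,-0.025,0.003,0,0,0.65],[0,0,-0.011,0,0,0,0.65],[0,0,0,0,0,0,0.65],[0,0,0,0,0,0,0.1],[0,0,0,0,0,0,0.1],[0,0,0,0,0,0,0.1],[0,0,0,0,0,0,0.1],[0,0,0,0,0,0,0.1],[0,0,0,0,0,0,0.1],[0,0,0,0,0,0,0.1],[0,0,0,0,0,0,0.1]]]' 30; python3 -m jog '[[[0,0,0.005,0,0,0,0.1],[0,0,0.02,0,0,0,0.1],[0,0,0.045,0,0,0,0.1],[0,0,0.05,0,0,0,0.1],[0,0,0.05,0,0,0,0.1],[0,0,0,0,0,0,0.1],[0,0,0,0,0,0,0.1]]]';python3 - <<'E'
from h import *
px,K,T,s=grab("wrist","w13");print(s['t'],s['eef_pos'],s['ee_rot'])
np.savez('w13',px=px,K=K,T=T)
g=px.mean(2)
for c in (264,266,304,306):
    b=(g[60:230,c]>165).astype(int);e=np.flatnonzero(np.diff(b))+61;print(c,e.tolist())
E
```

```text
t: 20.02
eef_pos: [0.4638, -0.3501, 0.0293]
ee_rot: [-3.137, 0.0, -1.765]
force: [-6.7, -8.7, 15.6]
width: 0.0093
t: 20.9
eef_pos: [0.4632, -0.3474, 0.1967]
ee_rot: [-3.139, 0.004, -1.767]
force: [0.5, -0.0, -0.9]
width: 0.0088
20.9 [ 0.46320823 -0.34738487  0.19668495] [-3.13913251  0.00362591 -1.76661688]
264 []
266 []
304 []
306 []
```

View pics/w13.png

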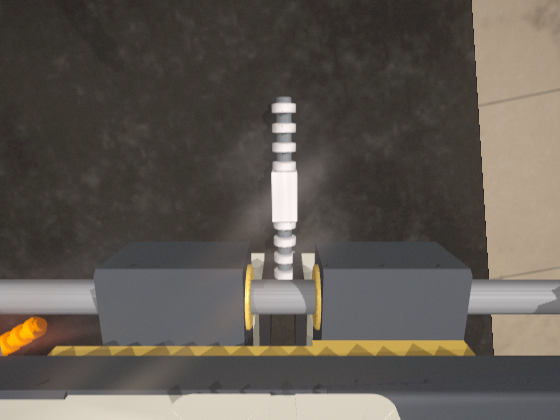

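```bash
python3 - <<'E'
from h import *
d=np.load('w13.npz');px,K,T=d['px'],d['K'],d['T']
stud(px,K,T,(255,80,315,290))
g=px.mean(2);print((g[160:230,285]>225).nonzero()[0]+160)
for r in (180,200,215): c=np.where(g[r,255:320]>200)[0]+255;print(r,c.min(),c.max(),onplane(K,T,((c.min()+c.max())/2,r),.024))
print(onplane(K,T,(284.5,196),.024))
p=px[85:290,240:330];cv2.imwrite('pics/w13z.png',cv2.resize(p,None,fx=3,fy=2.9,interpolation=2)[:,:,::-1])
E
```

```text
sq ((284.0, 195.0), (66.0, 26.0), 90.0) [ 0.46541619 -0.34804252] [0.023  0.0609] 169.34431302305123
all ((284.5, 195.5), (187.0, 59.0), 90.0) [ 0.45747851 -0.34696532] [0.0521 0.1797] 170.0117057936229
[163 164 165 166 167 168 169 170 172 173 174 175 176 177 178 179 180 181
 182 183 184 185 186 187 188 189 190 191 192 193 194 195 196 197 198 199
 200 201 202 203 204 205 206 207 208 209 210 211 212 213 214 215 216 217
 218 219 220 221 223 224 225 226 227 228 229]
180 271 296 [ 0.47962211 -0.35039064  0.024     ]
200 272 296 [ 0.46156371 -0.34728328  0.024     ]
215 272 296 [ 0.44775159 -0.34455685  0.024     ]
[ 0.46511005 -0.34844566  0.024     ]
```

View pics/w13z.png

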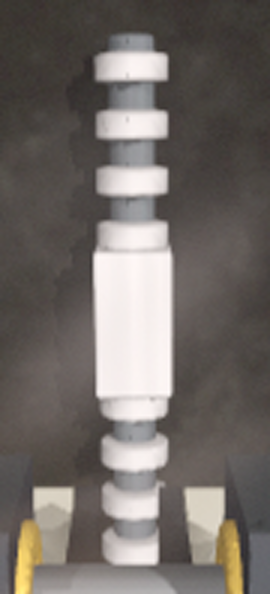

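```bash
python3 -m jog '[[[0,0,0,0,0,0,0.65],[0.0013,-0.0006,-0.03,0,-0.003,0,0.65],[0,0,-0.03,0,0,0,0.65],[0,0,-0.03,0,0,0,0.65],[0,0,-0.03,0,0,0,0.65],[0,0,-0.03,0,0,0,0.65],[0,0,-0.015,0,0,0,0.65],[0,0,-0.005,0,0,0,0.65],[0,0,0,0,0,0,0.65],[0,0,0,0,0,0,0.65]]]' 30
```

```text
t: 22.2
eef_pos: [0.4654, -0.3487, 0.0279]
ee_rot: [-3.135, 0.003, -1.766]
force: [-0.1, -0.7, -0.2]
width: 0.0568
```

```bash
python3 -m jog '[[[-0.0004,0.0004,-0.003,-0.004,-0.003,0,0.65],[0,0,0,0,0,0,0.65]]]'; python3 -m jog '[[[0,0,0,0,0,0,0.3],[0,0,0,0,0,0,0.28],[0,0,0,0,0,0,0.25],[0,0,0,0,0,0,0.2],[0,0,0,0,0,0,0.2]]]';  python3 -c "
from h import *
grab('wrist','w14')"
```

```text
t: 22.45
eef_pos: [0.4641, -0.3479, 0.0241]
ee_rot: [-3.132, 0.0, -1.766]
force: [-0.5, 0.3, 0.1]
width: 0.0568
t: 23.08
eef_pos: [0.4644, -0.348, 0.0239]
ee_rot: [-3.133, 0.0, -1.766]
force: [0.3, -0.3, 0.4]
width: 0.0232
```

View pics/w14.png

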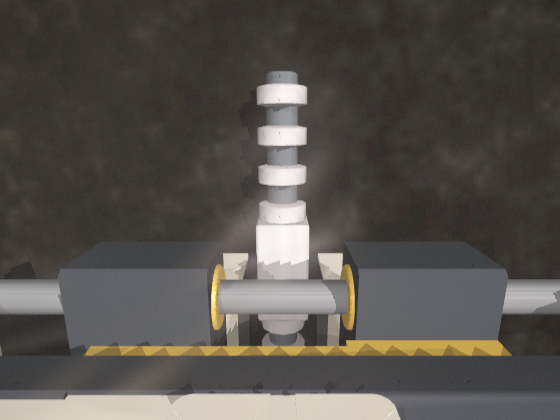

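```bash
python3 -m jog '[[[0,0,0.005,0,0,0,0.2],[0,0,0.02,0,0,0,0.15],[0,0,0.045,0,0,0,0.15],[0,0,0.05,0,0,0,0.15],[0,0,0.05,0,0,0,0.15],[0,0,0,0,0,0,0.15],[0,0,0,0,0,0,0.15]]]';python3 - <<'E'
from h import *
px,K,T,s=grab("wrist","w15");print(s['t'],s['eef_pos'],s['ee_rot'])
g=px.mean(2)
for c in (262,264,300,302,304):
    b=(g[60:230,c]>165).astype(int);e=np.flatnonzero(np.diff(b))+61;print(c,e.tolist())
E
```

```text
t: 24.0
eef_pos: [0.4639, -0.3476, 0.1937]
ee_rot: [-3.133, 0.001, -1.767]
force: [-0.7, 0.3, -1.4]
width: 0.0232
24.0 [ 0.46385369 -0.34757418  0.19366561] [-3.13270026e+00  9.11322362e-04 -1.76672674e+00]
262 [86, 104, 128, 145, 166, 183, 202]
264 [85, 104, 127, 145, 166, 184, 201]
300 [85, 104, 127, 145, 165, 184, 201]
302 [86, 104, 127, 145, 166, 184, 201]
304 [86, 104, 127, 144, 166, 183, 202]
```

View pics/w15.png

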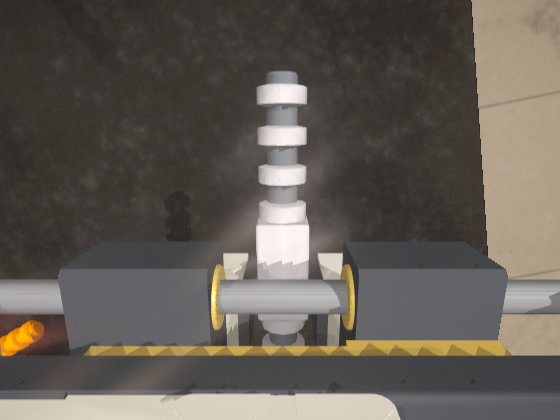

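```bash
python3 -c "
from h import *
f=grab_frame('wrist');K,he=f['K'],f['hand_eye']
for d in (.008,.010,.012,.014): print(d,held(None,K,he,282,[94.8,135.8,174.8],[.0785,.0615,.0445],d).tolist())
target((.5355,.3064),-13.6,(0,-.001,.0119),.10)"
```

```text
0.008 [[-0.85, 0.39], [-0.86, 0.19], [-0.87, 0.06]]
0.01 [[-0.85, 0.25], [-0.86, 0.26], [-0.87, 0.34]]
0.012 [[-0.85, 0.12], [-0.86, 0.34], [-0.87, 0.63]]
0.014 [[-0.86, -0.01], [-0.86, 0.42], [-0.87, 0.91]]
t 24.1 shift [0.027  0.6649 0.0013] turn [-0.0896 -0.4026 -0.0411] stud in seat frame mm [ 113.48 -652.49   46.47] F [-0.8 -0.9 -1.6] F seat [-1.2 -1.1 -1.2] w 0.023
X [ 0.888 -0.215  0.407] Y [ 0.235  0.972 -0.   ] Z [-0.395  0.096  0.914]
```

```bash
python3 -m jog '[[[0.002,0.03,0.025,0,0,0,0.15],[0.002,0.0475,0.02,-0.0064,-0.0288,-0.0029,0.15],[0.002,0.0475,0.01,-0.0064,-0.0288,-0.0029,0.15],[0.002,0.0475,0,-0.0064,-0.0288,-0.0029,0.15],[0.002,0.0475,0,-0.0064,-0.0288,-0.0029,0.15],[0.002,0.0475,0,-0.0064,-0.0288,-0.0029,0.15],[0.002,0.0475,0,-0.0064,-0.0288,-0.0029,0.15],[0.002,0.0475,0,-0.0064,-0.0288,-0.0029,0.15],[0.002,0.0475,0,-0.0064,-0.0288,-0.0029,0.15],[0.002,0.0475,0,-0.0064,-0.0288,-0.0029,0.15],[0.002,0.0475,0,-0.0064,-0.0288,-0.0029,0.15],[0.002,0.0475,0,-0.0064,-0.0288,-0.0029,0.15],[0.002,0.0475,0,-0.0064,-0.0288,-0.0029,0.15],[0.002,0.0475,-0.02,-0.0064,-0.0288,-0.0029,0.15],[0.001,0.02,-0.02,-0.0064,-0.0288,-0.0029,0.15],[0,0,0,0,0,0,0.15],[0,0,0,0,0,0,0.15]]]';python3 -c "
from h import *
target((.5355,.3064),-13.6,(0,.0003,.0119),.04)
grab('wrist','w16')"
```

```text
t: 26.22
eef_pos: [0.4931, 0.3188, 0.2083]
ee_rot: [-2.72, -0.003, -1.808]
force: [-0.3, 0.3, -1.6]
width: 0.0231
t 26.225 shift [ 0.0221 -0.0075 -0.0688] turn [ 0.003   0.0017 -0.0004] stud in seat frame mm [  6.74   2.09 112.28] F [-0.3  0.3 -1.6] F seat [-1.   0.2 -1.3] w 0.0231
X [ 0.888 -0.215  0.407] Y [ 0.235  0.972 -0.   ] Z [-0.395  0.096  0.914]
```

View pics/w16.png

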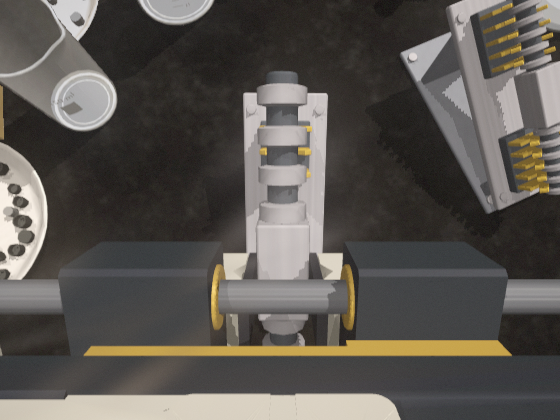

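```bash
python3 -m jog '[[[0.0058,-0.0018,-0.017,0.003,0.0017,0,0.15],[0.0058,-0.0018,-0.017,0,0,0,0.15],[0.0058,-0.0018,-0.017,0,0,0,0.15],[0.0058,-0.0018,-0.017,0,0,0,0.15],[0.0058,-0.0018,-0.016,0,0,0,0.15],[0,0,0,0,0,0,0.15],[0,0,0,0,0,0,0.15]]]';python3 -c "
from h import *
target((.5355,.3064),-13.6,(0,.0003,.0119),.022)
px,*_=grab('wrist','w17');cv2.imwrite('pics/w17z.png',cv2.resize(px[60:250,220:345],None,fx=4,fy=3.1,interpolation=2)[:,:,::-1])"
```

```text
t: 27.15
eef_pos: [0.5228, 0.3105, 0.1261]
ee_rot: [-2.721, 0.003, -1.808]
force: [0.2, 0.1, -1.3]
width: 0.0232
t 27.15 shift [-0.0005 -0.0009 -0.0031] turn [-0.0028  0.0022  0.0003] stud in seat frame mm [ 1.47  1.04 24.69] F [ 0.2  0.1 -1.3] F seat [-0.4  0.1 -1.3] w 0.0232
X [ 0.888 -0.215  0.407] Y [ 0.235  0.972 -0.   ] Z [-0.395  0.096  0.914]
```

View pics/w17z.png

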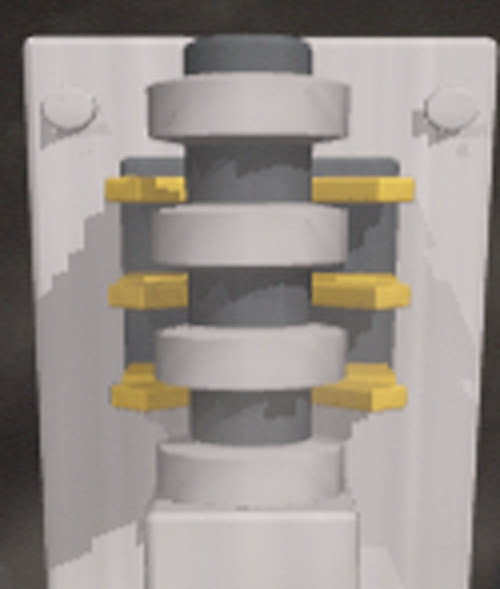

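```bash
python3 -c "
from h import *
f=grab_frame('wrist');K,he=f['K'],f['hand_eye']
print(held(None,K,he,220+259/4,np.array([189,293,396])/3.1+60,[.07,.053,.036],.0316).tolist())
print(held(None,K,he,220+250/4,np.array([108,236,357,472])/3.1+60,[.0785,.0615,.0445,.0275],.0119).tolist())"
```

```text
[[0.49, 2.92], [0.52, 2.17], [0.55, 2.02]]
[[-0.63, 0.55], [-0.63, 0.9], [-0.62, 1.22], [-0.62, 1.57]]
```

```bash
python3 -m jog '[[[-0.0014,-0.0007,-0.0006,-0.002,0.002,0,0.15],[0.0016,-0.0004,-0.0038,0,0,0,0.15],[0.0016,-0.0004,-0.0038,0,0,0,0.15],[0.0016,-0.0004,-0.0038,0,0,0,0.15],[0.0016,-0.0004,-0.0038,0,0,0,0.15],[0,0,0,0,0,0,0.15],[0,0,0,0,0,0,0.15]]]';python3 -c "
from h import *
target((.5355,.3064),-13.6,(0,.0003,.0119),0)
px,*_=grab('wrist','w18');cv2.imwrite('pics/w18z.png',cv2.resize(px[60:250,220:345],None,fx=4,fy=3.1,interpolation=2)[:,:,::-1])"
```

```text
t: 28.12
eef_pos: [0.5274, 0.3081, 0.1091]
ee_rot: [-2.723, -0.001, -1.808]
force: [0.7, -0.5, -1.0]
width: 0.0233
t 28.125 shift [ 0.0037 -0.0007 -0.0061] turn [ 0.0005 -0.0008 -0.0002] stud in seat frame mm [-0.93 -0.23  7.08] F [ 0.7 -0.5 -1. ] F seat [ 0.3 -0.3 -1.3] w 0.0233
X [ 0.888 -0.215  0.407] Y [ 0.235  0.972 -0.   ] Z [-0.395  0.096  0.914]
```

View pics/w18z.png

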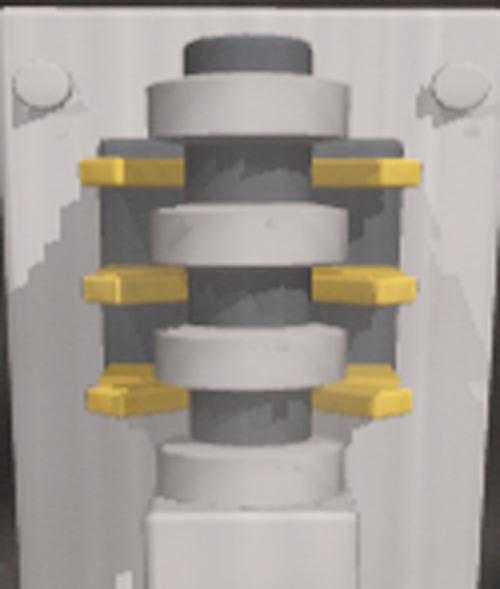

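```bash
python3 -m jog '[[[0.0012,-0.0003,-0.0016,0,0,0,0.15],[0.0008,-0.0002,-0.0018,0,0,0,0.15],[0,0,0,0,0,0,0.15],[0,0,0,0,0,0,0.15]]]';python3 -c "
from h import *
target((.5355,.3064),-13.6,(0,.0003,.0119),0)"; python3 -m jog '[[[0.0006,-0.0001,-0.0018,0,0,0,0.15],[0,0,0,0,0,0,0.15],[0,0,0,0,0,0,0.15]]]';python3 -c "
from h import *
target((.5355,.3064),-13.6,(0,.0003,.0119),0)"
```

```text
t: 28.68
eef_pos: [0.5293, 0.3077, 0.1057]
ee_rot: [-2.723, -0.001, -1.808]
force: [-0.3, 0.3, -1.0]
width: 0.0236
t 28.675 shift [ 0.0017 -0.0002 -0.0027] turn [ 0.0004 -0.0009 -0.0003] stud in seat frame mm [-0.5  -0.22  3.17] F [-0.3  0.3 -1. ] F seat [-0.7  0.2 -0.8] w 0.0236
X [ 0.888 -0.215  0.407] Y [ 0.235  0.972 -0.   ] Z [-0.395  0.096  0.914]
t: 29.05
eef_pos: [0.5299, 0.3076, 0.1039]
ee_rot: [-2.723, -0.001, -1.808]
force: [-0.2, -0.5, -1.4]
width: 0.0231
t 29.05 shift [ 0.0011 -0.0001 -0.0009] turn [ 0.0005 -0.0009 -0.0004] stud in seat frame mm [-0.68 -0.2   1.27] F [-0.2 -0.5 -1.4] F seat [-0.7 -0.5 -1.2] w 0.0231
X [ 0.888 -0.215  0.407] Y [ 0.235  0.972 -0.   ] Z [-0.395  0.096  0.914]
```

```bash
python3 -m jog '[[[0.0006,-0.0001,-0.0008,0,0,0,0.15],[0,0,0,0,0,0,0.15],[0,0,0,0,0,0,0.15]]]';python3 -m jog '[[[0.0005,-0.0001,-0.0008,0,0,0,0.15],[0,0,0,0,0,0,0.15],[0,0,0,0,0,0,0.15]]]';python3 -c "
from h import *
target((.5355,.3064),-13.6,(0,.0003,.0119),0)"
```

```text
t: 29.42
eef_pos: [0.5306, 0.3076, 0.1032]
ee_rot: [-2.723, -0.0, -1.808]
force: [-0.2, 0.5, -0.3]
width: 0.0233
t: 29.8
eef_pos: [0.5309, 0.3078, 0.1028]
ee_rot: [-2.723, 0.0, -1.807]
force: [-6.7, -0.1, 5.8]
width: 0.0234
t 29.8 shift [ 0.0001 -0.0003  0.0002] turn [-0.0005 -0.0003 -0.0008] stud in seat frame mm [-0.27  0.31 -0.09] F [-6.7 -0.1  5.8] F seat [-3.6 -1.7  8. ] w 0.0234
X [ 0.888 -0.215  0.407] Y [ 0.235  0.972 -0.   ] Z [-0.395  0.096  0.914]
```

Contact at the seat height (8 N, z ≈ -0.1 mm), so I'll ease the grip and release.

```bash
python3 -m jog '[[[0,0,-0.0003,0,0,0,0.2],[0,0,0,0,0,0,0.2],[0,0,0,0,0,0,0.3],[0,0,0,0,0,0,0.35],[0,0,0,0,0,0,0.45],[0,0,0,0,0,0,0.5],[0,0,0,0,0,0,0.5]]]' 5;python3 -c "
from h import *
target((.5355,.3064),-13.6,(0,.0003,.0119),0)
px,*_=grab('wrist','w19');cv2.imwrite('pics/w19z.png',cv2.resize(px[60:250,220:345],None,fx=4,fy=3.1,interpolation=2)[:,:,::-1])"
```

```text
t: 30.68
eef_pos: [0.531, 0.3074, 0.102]
ee_rot: [-2.723, -0.001, -1.808]
force: [-0.1, 0.3, -0.1]
width: 0.0435
t 30.675 shift [0.     0.0001 0.001 ] turn [ 0.0005 -0.0009 -0.0003] stud in seat frame mm [-0.43 -0.1  -0.94] F [-0.1  0.3 -0.1] F seat [-0.2  0.3 -0. ] w 0.0435
X [ 0.888 -0.215  0.407] Y [ 0.235  0.972 -0.   ] Z [-0.395  0.096  0.914]
```

View pics/w19z.png

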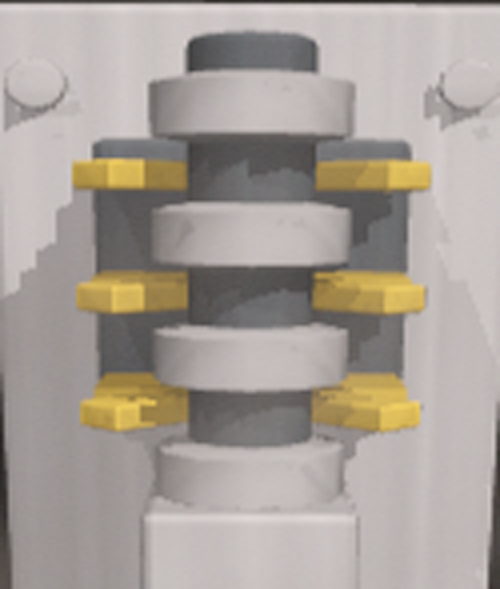

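```bash
python3 -m jog '[[[-0.004,0.001,0.009,0,0,0,0.5],[-0.008,0.002,0.0183,0,0,0,0.5],[-0.012,0.003,0.028,0,0,0,0.65],[-0.012,0.003,0.028,0,0,0,0.65],[-0.012,0.003,0.028,0,0.06,0,0.65],[0,-0.02,0.03,0.03,0.1,0,0.65],[0,-0.02,0.03,0.03,0.1,0,0.65],[0,-0.03,0.02,0.03,0.1,0,0.65],[0,-0.03,0,0,0.06,0,0.65],[0,-0.03,0,0,0,0,0.65],[0,0,0,0,0,0,0.65],[0,0,0,0,0,0,0.65]]]';python3 -c "
from h import *
px,K,T,s=grab('wrist','w20');print(s['t'],s['eef_pos'],s['ee_rot']);np.savez('w20',px=px,K=K,T=T)
grab('top','t20');px,*_=grab('scene','s20');cv2.imwrite('pics/s20z.png',cv2.resize(px[110:230,150:350],None,fx=4,fy=4,interpolation=2)[:,:,::-1])"
```

```text
t: 32.22
eef_pos: [0.483, 0.1895, 0.2933]
ee_rot: [3.13, -0.011, -1.806]
force: [0.3, 0.0, 0.5]
width: 0.0567
32.225 [0.48299715 0.18949298 0.29331361] [ 3.13041834 -0.01077419 -1.80565367]
```

View pics/w20.png

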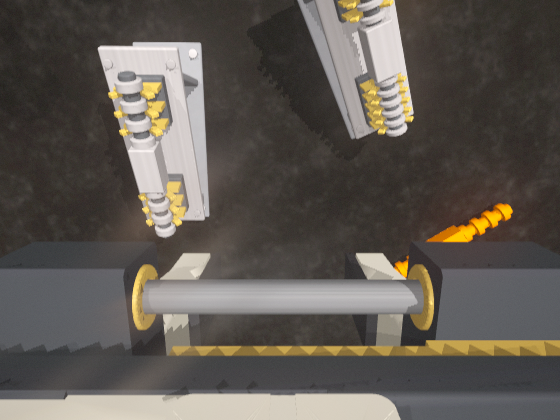

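View pics/s20z.png

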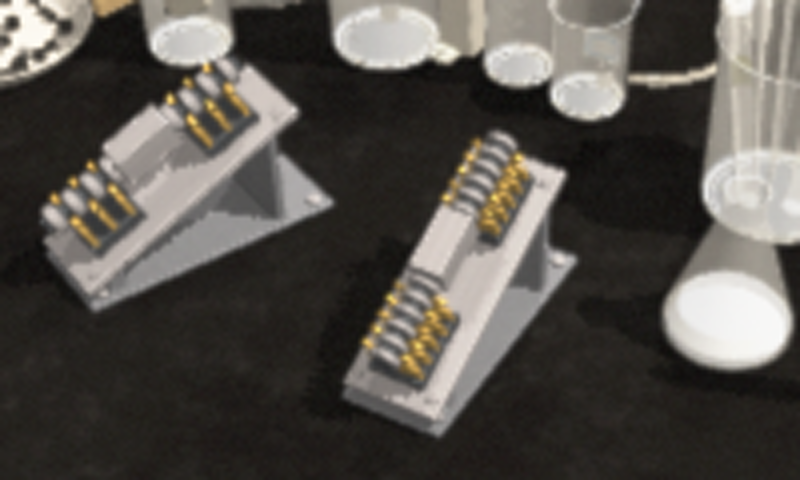

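View pics/t20.png

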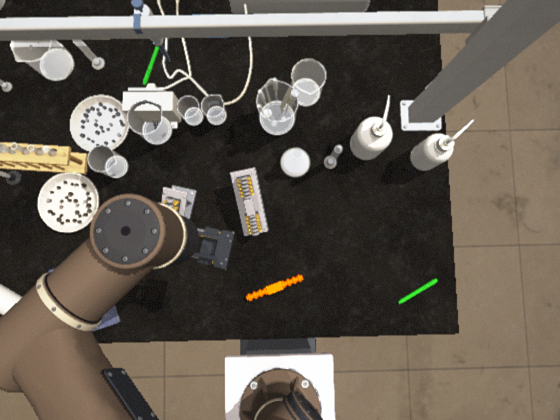

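```bash
python3 -c "
from h import *
cv2.imwrite('pics/w20z.png',cv2.resize(cv2.imread('pics/w20.png')[55:245,95:215],None,fx=3.1,fy=3.1,interpolation=2))
cv2.imwrite('pics/w20y.png',cv2.resize(cv2.imread('pics/w20.png')[0:145,325:425],None,fx=4,fy=4,interpolation=2))
d=np.load('w20.npz')
for seat,psi,n in (((.5355,.3064),-13.6,'c'),((.5856,.0741),10.3,'f')):
    p=np.radians(psi);c,s=np.cos(np.radians(24)),np.sin(np.radians(24));X=np.array([c*np.cos(p),c*np.sin(p),s]);Z=np.array([-s*np.cos(p),-s*np.sin(p),c]);Y=np.cross(Z,X);S=np.array([*seat,.092])
    print(n,[proj(d['K'],d['T'],S+12e-3*Z+a*23.5e-3*X+b*12e-3*Y).round(1).tolist() for a in(-1,1) for b in (-1,1)])
"
```

```text
c [[164.1, 192.7], [139.5, 192.7], [153.8, 149.9], [126.8, 149.9]]
f [[402.2, 72.8], [377.2, 84.1], [393.0, 19.3], [365.7, 32.1]]
```

View pics/w20z.png

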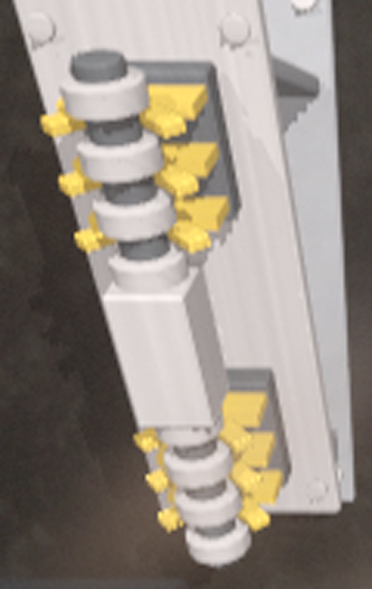

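View pics/w20y.png

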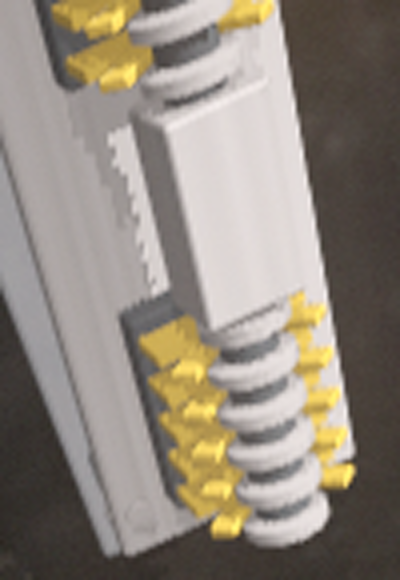

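```bash
python3 -c "
from station import job_done,monitor
print(monitor.get_state()['t']);print(job_done())"
```

```text
32.375
the job is handed in; nothing more can be done
None
```

Both studs are seated in their own gauges and released, and I handed the job in at 32.4 s of the 67 s allowed. The hand-in gives no verdict.

- **Fine stud:** Contact came at seat height, about 0.2 mm above the seat point by the arm's reading. It was also about 0.9 mm up the slope and 0.8 mm across, all within tolerance.
- **Coarse stud:** Contact came within 0.1 mm of the seat height. It was about 0.3 mm off both along the slope and across.
- **Last pictures:** Teeth are in the grooves at both ends of both studs. The corners of each square section fell within about 2 pixels (roughly 2 mm) of where a seated stud should appear. The flask and the cylinder look unmoved by eye in the top view, and the arm ended clear of everything.
- **What disagreed or failed:**
  - The first grasp of each stud, with the tool 29 mm up, closed to 9 mm and came up empty, with up to 16 N of upward force on the coarse one. Neither stud was seen to shift. Grasping again about 5 mm lower worked both times.
  - The top and wrist cameras disagreed by 2 to 4 mm on the studs' starting positions. I placed both studs using the wrist camera.
  - On the move away from the fine gauge the arm ended about 30 mm off its commanded path. The fine stud still sat in place afterwards.

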